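# Ready the vibration recorder: packs in, cover on, leg out, display up

## Robot

A 6-joint arm with a two-finger parallel gripper is mounted at the origin on a cart in front of the work surface, level with it; the furniture and walls round the work are solid. World frame = base frame: x ahead of the robot, y to its left, z up, the work surface at z = 0. Lengths are in m, angles in degrees, forces in N, time in s.
With the tool pointing down it reaches from about 0.4 to 0.825 m from the base axis. Payload 7 kg.
Tool frame: the origin (TCP) lies midway between the tips of the shut fingers; the grasp point (between the pads) lies 19 mm behind it; z points along the fingers, y is the line along which they close (so a half turn about z gives the same grasp; the last joint's range is limited). The gripper opens to 88 mm and grips with 3 to 60 N. Pads are 19 mm wide; open, the fingers measure 130 mm over their backs; the gripper's body (78 mm by 193 mm) begins 47 mm behind the grasp point.
Start: joints at [79.647, 20.546, 0.682, 0, -70.136, -16.507], TCP at [0.305, 0.602, 0.227] pointing down, gripper open.
Joint ranges: [-176.03, 176.03], [-82.01, 121.73], [-58.28, 71.71], [-173.87, 95.51], [-174.79, -0.11], [-173.66, 173.66]. Speed limits (degrees/s): [136.94, 136.94, 172.46, 180, 180, 180].

## Interface

Orientations are given as [roll, pitch, yaw] about the fixed x, y, z axes, in that order (R = Rz(yaw) Ry(pitch) Rx(roll)).
In Python, from plant import r gives the robot as it stands.
- The arm moves only by the tool carry_out, never from a script. Its argument "deltas" is a list of rows, each a list of 3 entries, a list of its own where there are three numbers: the opening, from 0 (shut) to 1 (fully open), then the shift along the tool's x, y, z in mm, then the turn, a rotation vector about the tool's x, y, z in rad. In form: [[gripper, [tx, ty, tz], [rx, ry, rz]], ...]. A call has 1 to 12 rows; each row is the pose to reach, as a shift and turn from the pose commanded when the call began, along the tool's axes at that moment; what a row does not reach only later rows make up. A row lasts 1/10 s, in which the tool goes at most 50 mm and 8.59 degrees, less where a joint would pass 70% of its speed; a pose out of reach is approached as far as the arm can. A call with a gripper value outside its range is refused whole. The fingers move at their own pace and stop on an object; "squeeze" is the grip in N (left out, the last holds). Time passes only in rows, so rows that repeat a pose let the fingers close. It gives the time, the measured TCP pose, the force, the opening and the grip force at its end, in the units of the state.
- r.get_state(): the state, without advancing time (a new reading comes with each control period).
- r.capture(name): name is "scene" or "top"; returns (picture, depth): 384x512x3 uint8, red, green, blue; 384x512 float32, m along the optical axis (not along the pixel's ray), 0 where there is no reading.
- r.get_calibration(name): a dict with "fov_y" (degrees; the focal length in pixels is half the picture's height over the tangent of half this angle, whatever the lens; pixels are square), "cx", "cy" (the principal point, pixels), "distortion" ([k1, k2, p1, p2, k3] as OpenCV has them; the pictures are not rectified), "view" (4x4, takes a point from world to camera coordinates). Camera axes: x right, y down, z forward; pixel columns grow to the right and rows downward; lengths in m; the calibration is good to about 2 mm. A picture is of the moment at which its call begins. get_calibration takes no time and is no camera call.
- r.close_job(): hands the job in; it is judged then, once.
The state is a dict: "time_s": time; "joints": joint angles; "qd": joint speeds; "joint_torque": joint torques, N m; "tcp_pos": TCP position; "eef_rot": TCP orientation; "contact_force": force on the tool from outside, world axes, zero at the start; "moment": the same for the moment, N m; "gripper_width": finger opening in m; "gripper_force": force on a finger pad.
Only numpy, scipy, OpenCV 4.12 (cv2) and the standard library are available. Lean on these libraries where they do the work, as an engineer would, in place of code of your own. Each camera call takes 0.05 s, during which the arm holds its last target. There are 200 camera calls.

## Task

Get the recorder ready for a measurement: lift the blue cover off its pins and lay it flat on the bench clear of the recorder, put every yellow battery pack on the bench flat into a bay of the battery compartment, then seat the cover back down on its pins. Also swing the stabiliser leg out until it snaps fully into its end detent, and raise the display panel to 45 degrees and leave it there. Leave the other things on the bench where they are.

Things in the scene. Friction and masses are not known exactly. Their poses are not given: they have to be found in the camera images.
- recorder: Grey portable recorder, fixed on the bench, 230 mm (x) x 208 (y). Origin: centre of its underside; x points from the battery compartment (front, robot side) to the display (rear), y to its left, z up. Compartment inside: x -0.110 to -0.032, y -0.086 to 0.086, floor at 6 mm, rim at 50 mm. Two tapered steel pins, 7 mm thick, 11 high, stand on the rim at x -0.070, y +-0.095.
- bay_0 (a point): Centre of the floor of battery bay 0 (0 to 3 from the recorder's right, -y, to its left; 44 mm apart). Each bay is 78 mm (x) x 40 mm (y), between dividers 4 mm thick and 16 mm high. A pack goes in flat, long side along the recorder's x, either way round; its rib top then lies 4 mm below the rim.
- bay_1 (a point): Centre of the floor of battery bay 1 (0 to 3 from the recorder's right, -y, to its left; 44 mm apart). Each bay is 78 mm (x) x 40 mm (y), between dividers 4 mm thick and 16 mm high. A pack goes in flat, long side along the recorder's x, either way round; its rib top then lies 4 mm below the rim.
- bay_2 (a point): Centre of the floor of battery bay 2 (0 to 3 from the recorder's right, -y, to its left; 44 mm apart). Each bay is 78 mm (x) x 40 mm (y), between dividers 4 mm thick and 16 mm high. A pack goes in flat, long side along the recorder's x, either way round; its rib top then lies 4 mm below the rim.
- bay_3 (a point): Centre of the floor of battery bay 3 (0 to 3 from the recorder's right, -y, to its left; 44 mm apart). Each bay is 78 mm (x) x 40 mm (y), between dividers 4 mm thick and 16 mm high. A pack goes in flat, long side along the recorder's x, either way round; its rib top then lies 4 mm below the rim.
- cover: Blue loose cover plate, 88 mm (x) x 208 (y) x 5 thick, 0.16 kg, with 12 x 12 mm holes 95 mm either side of its middle along y that drop over the two pins. On its middle a black grip rib 12 mm thick (x), 70 long (y), spans 5 to 26 mm above the underside. Origin: centre of the underside, z up. Starts seated on the pins. Half a turn makes no difference.
- cover_seat (a point): Where the cover's origin lies when it is seated: centre of the compartment's rim, 50 mm above the bench.
- display (a joint): Angle of the recorder's display panel, rad: 0 = lying flat (screen up), growing as its rear edge rises toward the robot; 0.785 = 45 degrees; stops at 1.75. Stiff friction hinge (0.32 N m; 2 to 3 N at the bar lifts it): it stays where it is left.
- display_hinge (a point): Middle of the display's hinge line, which runs along the recorder's y at the front edge of the panel, 46 mm above the bench.
- display_bar (a point): Middle of the display's lifting bar: a round aluminium bar 10 mm thick, along the recorder's y, 120 mm between its end arms, 166 mm from the hinge line and 33 mm clear beyond the rear edge of the 12 mm panel, with nothing under it down to the bench; the fingers fit round it from above.
- leg (a joint): Angle of the stabiliser leg, rad: 0 = folded along the recorder's right (-y) side, pointing to the front; grows as it swings level and outward (counter-clockwise from above) to its end detent at 1.571, square to the side. It moves lightly at first, a sprung detent resists from about 0.95 (0.5 to 1 N at the knob), and past about 1.3 it snaps home.
- leg_hinge (a point): Upright hinge axis of the leg, at the leg's mid-height, 20 mm above the bench.
- leg_knob (a point): Middle of the leg's orange upright knob, 18 mm thick, on the leg's free end, 125 mm from the hinge axis; it spans 25 to 61 mm above the bench, this point is at 44 mm. The leg's underside clears the bench by 5 mm.
- pack_a: Rechargeable battery pack, yellow with a black band, 68 mm (x) x 32 (y) x 24 high, 0.14 kg, lying flat on the bench, rib up. At the middle of its top a black grip rib 12 mm thick (x), 28 long (y), spans 24 to 40 mm above the underside. Origin: centre of the underside, z up. Either end may lead. May be absent (None from the start).
- pack_b: Rechargeable battery pack, yellow with a black band, 68 mm (x) x 32 (y) x 24 high, 0.14 kg, lying flat on the bench, rib up. At the middle of its top a black grip rib 12 mm thick (x), 28 long (y), spans 24 to 40 mm above the underside. Origin: centre of the underside, z up. Either end may lead. May be absent (None from the start).
- pack_c: Rechargeable battery pack, yellow with a black band, 68 mm (x) x 32 (y) x 24 high, 0.14 kg, lying flat on the bench, rib up. At the middle of its top a black grip rib 12 mm thick (x), 28 long (y), spans 24 to 40 mm above the underside. Origin: centre of the underside, z up. Either end may lead. May be absent (None from the start).
- pack_d: Rechargeable battery pack, yellow with a black band, 68 mm (x) x 32 (y) x 24 high, 0.14 kg, lying flat on the bench, rib up. At the middle of its top a black grip rib 12 mm thick (x), 28 long (y), spans 24 to 40 mm above the underside. Origin: centre of the underside, z up. Either end may lead. May be absent (None from the start).
- mug: Bystander: orange mug, 81 x 113 x 101 mm, origin under its centre.
- multimeter: Bystander: yellow and black hand multimeter, 162 x 78 x 43 mm, origin under its centre.
- grease_tin: Bystander: round red and white tin, 51 mm wide, 26 high, origin under its centre.
- tape_clear: Bystander: roll of pale beige tape, 106 mm wide, 25 high, origin under its centre.
Things that resemble listed ones, but are neither listed nor needed, are in the scene too. Leave any grey look-alike of the pack_c alone.

How it is judged:
By the outcome, as a careful person would: the job done as asked, in the order asked, and still so for the second after the job is handed in, with the robot touching nothing.
Of pack_a, pack_b, pack_c, pack_d only 2 to 4 are there at a start; the rules pass over those that are not, and their reading is None.
At some moment in a run one of pack_a, pack_b, pack_c, pack_d may be knocked a few centimetres aside while the robot is not near it.
Once in a run the grip may slacken for a moment while it holds something.
It also fails if it takes over 210 s, if anything falls off the work surface, if the arm or the gripper's body presses on something with over 40 N, if the wrist force passes 120 N, or if a joint passes its speed limit or range.

## Working session

There is one attempt and no reset: what is moved stays moved. The work goes in short steps, Python scripts to look and compute and a tool call to move; the robot and the scene stay as the last step left them, time stands still between calls to the robot, and variables do not carry over. Pictures are saved under pics/ and viewed, at most 15 in all, crops included, and the job is handed in when it is done.

Besides the shell and the picture viewer there is one more tool, called after "Call:" as name(argument=value, ...), one argument or row to a line, values as JSON. carry_out: Moves the arm, as the interface text tells. Its arguments: {"type":"object","properties":{"deltas":{"type":"array"},"squeeze":{"type":"number"}},"required":["deltas"]}

```bash
mkdir -p pics; ls; cat > h.py <<'E'
import numpy as np, cv2
from plant import r
def save(n,name):
    im,d=r.capture(name); cv2.imwrite(f'pics/{n}.png',im[:,:,::-1]); np.save(f'pics/{n}.npy',d); return im,d
def K(name):
    c=r.get_calibration(name); f=192/np.tan(np.radians(c['fov_y'])/2)
    return np.array([[f,0,c['cx']],[0,f,c['cy']],[0,0,1]]),np.array(c['distortion'],float),np.array(c['view'],float)
def cloud(d,name,cal=None):
    k,D,V=cal or K(name); h,w=d.shape
    uv=np.stack(np.meshgrid(np.arange(w),np.arange(h)),-1).reshape(-1,1,2).astype(float)
    n=cv2.undistortPoints(uv,k,D).reshape(h,w,2)
    p=np.dstack([n*d[...,None],d]); Vi=np.linalg.inv(V)
    P=p@Vi[:3,:3].T+Vi[:3,3]; P[d<=0]=np.nan; return P
E
python3 - <<'E'
from h import *
for n in('scene','top'):
    save(n+'0',n); k,D,V=K(n); print(n,k[0,0],k[:2,2],D,np.linalg.inv(V).round(3))
print(r.get_state())
a=cv2.imread('pics/scene0.png');b=cv2.imread('pics/top0.png')
E
```

```text
pics
scene 375.2679616175316 [251.94825776 186.68334391] [-0.04504978  0.          0.          0.          0.        ] [[-0.811 -0.244  0.531 -0.243]
 [-0.584  0.37  -0.722  1.094]
 [-0.02  -0.896 -0.443  0.747]
 [ 0.     0.     0.     1.   ]]
top 348.5982719313707 [255.4543967  190.24685349] [-0.04928692  0.          0.          0.          0.        ] [[ 0.009 -0.997  0.073  0.491]
 [-1.    -0.008  0.008 -0.027]
 [-0.008 -0.073 -0.997  1.583]
 [ 0.     0.     0.     1.   ]]
{'time_s': 0.1, 'joints': array([ 7.96481159e+01,  2.05869323e+01,  6.39321938e-01, -1.63178419e-02,
       -7.01378246e+01, -1.65046969e+01]), 'qd': array([ 0.08970919, -0.00393853,  0.15853381,  0.11171126,  0.10469791,
       -0.03163097]), 'joint_torque': array([-7.86444343e-04, -5.84163487e+01,  2.93750954e+01,  7.01558501e+00,
        1.01536725e-02, -6.11601035e-05]), 'tcp_pos': array([0.30479373, 0.6017693 , 0.22572763]), 'eef_rot': array([ 1.79913727e+02, -9.56490904e-03, -2.68621293e+01]), 'contact_force': array([-0.02513854, -0.42220876, -0.25501289]), 'moment': array([ 0.0124124 ,  0.03676109, -0.00379177]), 'gripper_force': 0.0, 'gripper_width': 0.08760605827643883}
```

View pics/scene0.png

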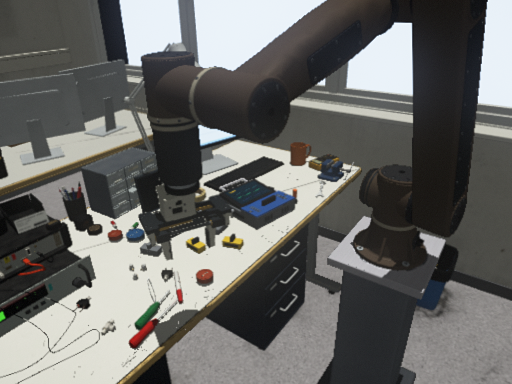

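View pics/top0.png

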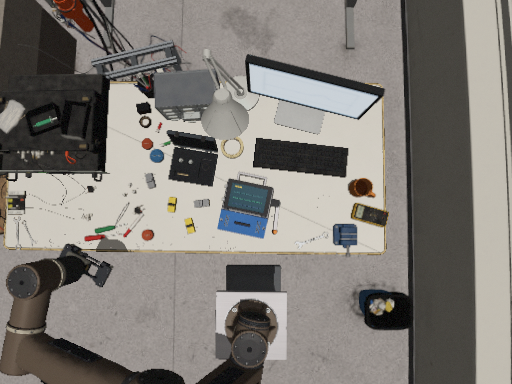

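The top view shows the recorder near (246,205), its cover at (243,222), yellow packs at (172,204) and (189,226), grey look-alikes at (150,181) and (202,203), and the orange leg knob at (275,231). I'll zoom in.

```bash
python3 - <<'E'
from h import *
a=cv2.imread('pics/top0.png')[125:260,100:300]
cv2.imwrite('pics/c0.png',cv2.resize(a,None,fx=4,fy=4,interpolation=cv2.INTER_CUBIC))
im=cv2.imread('pics/top0.png');d=np.load('pics/top0.npy');P=cloud(d,'top')
hsv=cv2.cvtColor(im,cv2.COLOR_BGR2HSV)
for nm,lo,hi in(('yel',(20,120,80),(35,255,255)),('blue',(100,120,60),(125,255,255)),('orange',(5,150,100),(18,255,255))):
    m=cv2.inRange(hsv,lo,hi); n,l,s,c=cv2.connectedComponentsWithStats(m)
    for i in range(1,n):
        if s[i,4]>8:
            q=P[l==i]; q=q[~np.isnan(q[:,0])]; 
            if len(q): print(nm,c[i].round(1),s[i,4],np.median(q,0).round(3),q.min(0).round(3),q.max(0).round(3))
E
```

```text
yel [172.2 200. ] 44 [0.557 0.36  0.022] [0.544 0.346 0.007] [0.571 0.375 0.033]
yel [  9.9 200.2] 19 [0.55  1.127 0.012] [0.541 1.114 0.002] [0.56  1.145 0.018]
yel [363.  217.1] 85 [ 0.479 -0.471  0.027] [ 0.448 -0.603  0.003] [ 0.551 -0.447  0.036]
yel [  9.8 205.4] 15 [0.527 1.128 0.011] [0.518 1.12  0.003] [0.532 1.142 0.021]
yel [171.3 207.9] 47 [0.521 0.364 0.024] [0.508 0.348 0.009] [0.535 0.379 0.04 ]
yel [385.3 211.6] 12 [ 0.516 -0.602  0.027] [ 0.498 -0.609 -0.007] [ 0.521 -0.576  0.034]
yel [189.6 225.2] 91 [0.442 0.278 0.024] [0.415 0.259 0.011] [0.477 0.3   0.045]
yel [388.  306.7] 51 [-0.058 -0.823 -0.563] [-0.086 -0.845 -0.573] [-0.027 -0.802 -0.551]
blue [156.4 155.4] 109 [0.759 0.44  0.021] [0.734 0.412 0.011] [0.79  0.467 0.029]
blue [242.  223.2] 792 [0.458 0.043 0.055] [ 0.398 -0.062  0.036] [0.519 0.148 0.078]
blue [341.6 242.6] 10 [ 0.374 -0.387  0.07 ] [ 0.37  -0.398  0.058] [ 0.389 -0.384  0.073]
blue [370.9 301.4] 11 [-0.059 -0.765 -0.711] [-0.071 -0.791 -0.77 ] [ 0.001 -0.689 -0.49 ]
orange [59.7  1.1] 27 [1.518 0.941 0.022] [1.509 0.918 0.01 ] [1.529 0.982 0.029]
orange [66.9  7.6] 37 [ 1.516  0.936 -0.033] [ 1.504  0.893 -0.042] [ 1.543  0.981 -0.012]
orange [146.7 143.5] 76 [0.813 0.483 0.025] [0.793 0.46  0.015] [0.837 0.508 0.033]
orange [ 68.4 156.7] 41 [0.738 0.801 0.125] [0.712 0.775 0.084] [0.76  0.817 0.135]
orange [355.3 182. ] 10 [ 0.638 -0.444  0.094] [ 0.629 -0.453  0.074] [ 0.649 -0.439  0.104]
orange [355.7 191. ] 12 [ 0.599 -0.444  0.098] [ 0.586 -0.453  0.092] [ 0.612 -0.438  0.105]
orange [370.5 193.2] 31 [ 0.589 -0.509  0.095] [ 0.579 -0.528  0.067] [ 0.608 -0.488  0.107]
orange [147.1 234.6] 79 [0.4   0.469 0.025] [0.381 0.447 0.013] [0.422 0.491 0.033]
orange [274.2 231.2] 11 [ 0.425 -0.097  0.062] [ 0.416 -0.105  0.033] [ 0.429 -0.092  0.064]
```

View pics/c0.png

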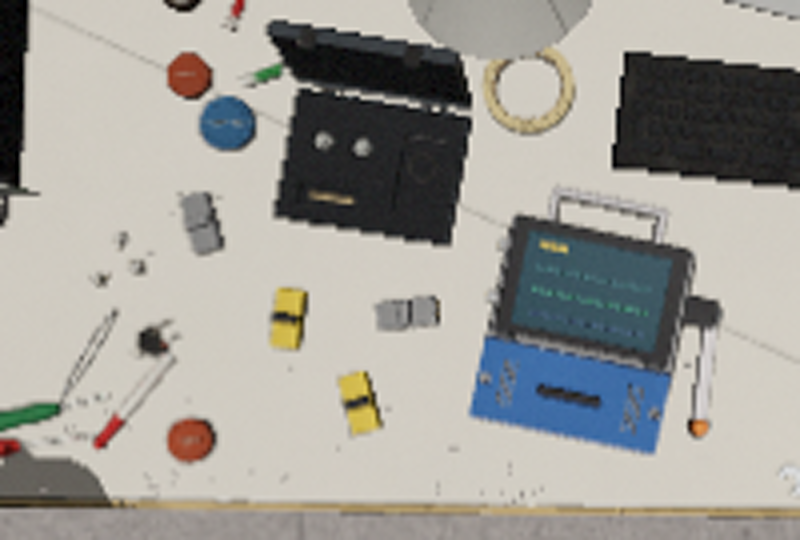

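Two yellow packs show, both with black bands. I'll fit box models to the masks in both views to get the poses.

```bash
cat > fit.py <<'E'
from h import *
from scipy.optimize import minimize
S=8
def hullmask(im,seed,lo,hi,rad,hull=True):
    hsv=cv2.cvtColor(im,cv2.COLOR_BGR2HSV); m=cv2.inRange(hsv,lo,hi)
    c=np.zeros_like(m); cv2.circle(c,tuple(int(v) for v in seed),rad,255,-1); m&=c
    big=np.kron(m,np.ones((S,S),np.uint8))
    pts=cv2.findNonZero(big)
    if pts is None: return None
    o=np.zeros_like(big); cv2.fillConvexPoly(o,cv2.convexHull(pts),255); return o>0
def proj(P,cal):
    k,D,V=cal; rv=cv2.Rodrigues(V[:3,:3])[0]
    return cv2.projectPoints(np.asarray(P,float).reshape(-1,3),rv,V[:3,3],k,D)[0].reshape(-1,2)
def box(p,dim):
    x,y,z,w=p; a,b,h=dim
    q=np.array([[i*a/2,j*b/2,l*h] for i in(-1,1) for j in(-1,1) for l in(0,1)])
    c,s=np.cos(w),np.sin(w); return q@np.array([[c,s,0],[-s,c,0],[0,0,1]])+[x,y,z]
def cost(p,dim,masks,cals):
    t=0
    for m,cal in zip(masks,cals):
        o=np.zeros(m.shape,np.uint8); uv=((proj(box(p,dim),cal)+.5)*S-.5)
        cv2.fillConvexPoly(o,cv2.convexHull((uv*16).astype(np.int32)),1,shift=4); o=o>0
        t+=1-(o&m).sum()/(o|m).sum()
    return t
def fit(p0,dim,masks,cals,fixz=None):
    best=None
    f=(lambda q:cost([q[0],q[1],q[2],q[3]],dim,masks,cals)) if fixz is None else (lambda q:cost([q[0],q[1],fixz,q[2]],dim,masks,cals))
    for dw in(-.15,0,.15):
        x0=np.array(p0,float); x0[3]+=dw; st=[.006,.006,.004,.1]
        if fixz is not None: x0=np.delete(x0,2); st=[.006,.006,.1]
        sim=np.vstack([x0]+[x0+np.eye(len(x0))[i]*st[i] for i in range(len(x0))])
        s=minimize(f,x0,method='Nelder-Mead',options=dict(initial_simplex=sim,xatol=1e-5,fatol=1e-5,maxiter=250))
        if best is None or s.fun<best.fun: best=s
    return best
PK=(.068,.032,.024); CV=(.088,.208,.005)
YL=((18,90,50),(38,255,255)); BL=((100,100,40),(128,255,255))
def run(tag,objs):
    cals=[K('top'),K('scene')]; ims=[cv2.imread(f'pics/{n}{tag}.png') for n in('top','scene')]
    for nm,p0,dim,col,rads in objs:
        ms=[hullmask(im,proj([p0[:3]],c)[0],*col,rad) for im,c,rad in zip(ims,cals,rads)]
        for label,mm,cc,fz in(('both',ms,cals,None),('top',ms[:1],cals[:1],p0[2]),('scene',ms[1:],cals[1:],p0[2])):
            if any(m is None for m in mm): continue
            b=fit(p0,dim,mm,cc,fz); print(nm,label,(b.x[:-1]*1000).round(1),np.degrees(b.x[-1]).round(1),'cost',round(b.fun,3))
E
python3 - <<'E'
from fit import *
run('0',[('cover',(.458,.043,.05,-.19),CV,BL,(40,60)),('p1',(.539,.362,0,-.1),PK,YL,(12,18)),('p2',(.442,.278,0,.2),PK,YL,(12,18))])
c=K('scene');print(proj([(.539,.362,.02),(.442,.278,.02),(.425,-.097,.06)],c))
a=cv2.imread('pics/scene0.png')[150:290,100:360]
cv2.imwrite('pics/c1.png',cv2.resize(a,None,fx=3,fy=3,interpolation=cv2.INTER_CUBIC))
E
```

```text
cover both [459.2  42.6  51.8] -11.4 cost 0.859
cover top [458.1  42.7] -10.8 cost 0.368
cover scene [459.6  40.6] -10.9 cost 0.493
p1 both [539.3 363.6   1. ] -5.4 cost 0.194
p1 top [539.3 363.6] -4.8 cost 0.062
p1 scene [540.6 361.1] -10.7 cost 0.108
p2 both [444.9 280.7   2.1] 15.3 cost 0.174
p2 top [444.6 280.9] 13.9 cost 0.066
p2 scene [447.9 278.6] 16.9 cost 0.099
[[195.25424996 242.88340944]
 [233.17170566 240.36512584]
 [293.47559984 189.69620078]]
```

View pics/c1.png

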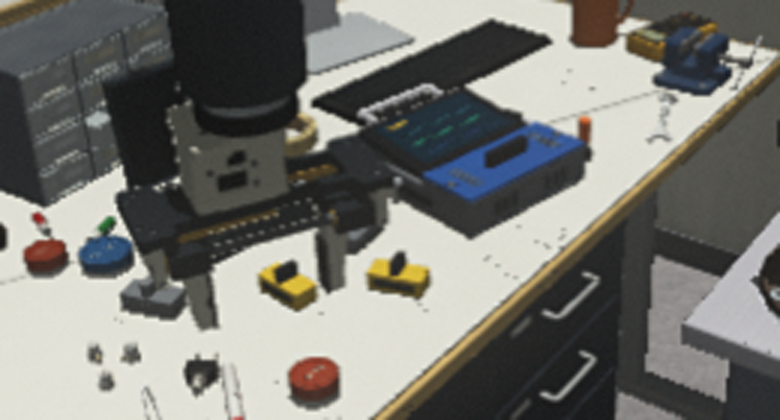

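```bash
python3 - <<'E'
s=open('fit.py').read()
s=s.replace("m&=c\n","m&=c\n    if big1: n,l,st,_=cv2.connectedComponentsWithStats(m); m=(l==1+st[1:,4].argmax()).astype(np.uint8)*255\n").replace("hull=True","big1=False").replace("*col,rad)","*col,rad,dim is CV)").replace("(100,100,40),(128,255,255)","(100,170,80),(125,255,255)")
open('fit.py','w').write(s)
E
python3 - <<'E'
from fit import *
run('0',[('cover',(.458,.043,.05,-.19),CV,BL,(45,60))])
# knob/leg/bar
for n in('top','scene'):
    im=cv2.imread(f'pics/{n}0.png');c=K(n);P=cloud(np.load(f'pics/{n}0.npy'),n)
    hsv=cv2.cvtColor(im,cv2.COLOR_BGR2HSV);m=cv2.inRange(hsv,(3,130,80),(20,255,255))
    u=proj([(.425,-.097,.06)],c)[0]; q=np.zeros_like(m);cv2.circle(q,tuple(int(v) for v in u),14,255,-1);m&=q
    pts=cv2.findNonZero(m).reshape(-1,2); print(n,len(pts),pts.mean(0),pts.min(0),pts.max(0)); print(np.nanmedian(P[m>0],0).round(4))
# undistorted rays triangulation of knob mass centre
E
```

```text
Traceback (most recent call last):
  File "fit.py", line 41, in run
    ms=[hullmask(im,proj([p0[:3]],c)[0],*col,rad,dim is CV) for im,c,rad in zip(ims,cals,rads)]
        ~~~~~~~~^^^^^^^^^^^^^^^^^^^^^^^^^^^^^^^^^^^^^^^^^^^
  File "fit.py", line 7, in hullmask
    if big1: n,l,st,_=cv2.connectedComponentsWithStats(m); m=(l==1+st[1:,4].argmax()).astype(np.uint8)*255
                                                                   ~~~~~~~~~~~~~~~^^
ValueError: attempt to get argmax of an empty sequence
```

```bash
python3 - <<'E'
from fit import *
for n in('top','scene'):
    hsv=cv2.cvtColor(cv2.imread(f'pics/{n}0.png'),cv2.COLOR_BGR2HSV); c=K(n)
    for p in((.49,.08,.055),(.43,.03,.055),(.45,-.03,.055),(.55,.03,.058),(.60,.0,.058),(.40,.03,.03)):
        u=proj([p],c)[0].round().astype(int); print(n,p,u,hsv[u[1],u[0]])
E
sed -i 's/(100,170,80),(125,255,255)/(104,150,75),(122,255,255)/' fit.py
cat > knob.py <<'E'
from fit import *
def knob(tag,guess,rad=14):
    obs=[]
    for n in('top','scene'):
        im=cv2.imread(f'pics/{n}{tag}.png');c=K(n)
        hsv=cv2.cvtColor(im,cv2.COLOR_BGR2HSV);m=cv2.inRange(hsv,(3,130,80),(20,255,255))
        u=proj([guess],c)[0]; q=np.zeros_like(m);cv2.circle(q,tuple(int(v) for v in u),rad,255,-1);m&=q
        pts=cv2.findNonZero(m).reshape(-1,2); print(n,len(pts),pts.mean(0).round(1),pts.min(0),pts.max(0)); obs.append((m,c))
    # cylinder fit: d18, z .025-.061
    t=np.linspace(0,6.28,24); cyl=np.array([[.009*np.cos(a),.009*np.sin(a),z] for a in t for z in(.030,.061)])
    def f(p,o=obs):
        s=0
        for m,c in o:
            uv=proj(cyl+[p[0],p[1],0],c); e=np.zeros((384*S,512*S),np.uint8)
            cv2.fillConvexPoly(e,cv2.convexHull(((((uv+.5)*S-.5))*16).astype(np.int32)),1,shift=4); M=np.kron(m,np.ones((S,S),np.uint8))>0; e=e>0
            s+=1-(e&M).sum()/(e|M).sum()
        return s
    for o in(obs,obs[:1],obs[1:]):
        b=minimize(f,guess[:2],args=(o,),method='Nelder-Mead',options=dict(initial_simplex=[guess[:2],(guess[0]+.006,guess[1]),(guess[0],guess[1]+.006)],xatol=2e-4)); print('knob',(b.x*1000).round(1),round(b.fun,2))
E
python3 - <<'E'
from knob import *
try: run('0',[('cover',(.458,.043,.05,-.19),CV,BL,(45,60))])
except Exception as e: print(e)
knob('0',(.425,-.097,.05))
E
```

```text
top (0.49, 0.08, 0.055) [234 216] [107 158 168]
top (0.43, 0.03, 0.055) [245 229] [106 161 165]
top (0.45, -0.03, 0.055) [259 225] [108 113 149]
top (0.55, 0.03, 0.058) [245 202] [100  98  96]
top (0.6, 0.0, 0.058) [252 191] [98 95 97]
top (0.4, 0.03, 0.03) [245 236] [ 19  17 210]
scene (0.49, 0.08, 0.055) [255 204] [109 165 155]
scene (0.43, 0.03, 0.055) [276 203] [109 160 151]
scene (0.45, -0.03, 0.055) [279 196] [108  97 113]
scene (0.55, 0.03, 0.058) [250 194] [102  89  57]
scene (0.6, 0.0, 0.058) [245 188] [103  92  58]
scene (0.4, 0.03, 0.03) [282 211] [40 17 46]
cover both [457.9  42.8  51.8] -11.2 cost 0.12
cover top [457.1  43.4] -11.6 cost 0.034
cover scene [459.5  37.7] -11.1 cost 0.074
top 14 [274.3 231.5] [273 230] [276 233]
scene 17 [294.5 192. ] [293 189] [296 196]
knob [422.  -98.6] 0.74
knob [422.4 -99. ] 0.18
knob [ 424.1 -106.1] 0.55
```

```bash
cat > mv.py <<'E'
from h import *
from scipy.spatial.transform import Rotation as R
W=np.radians(-11.4); EX=np.array([np.cos(W),np.sin(W),0]); EY=np.array([-np.sin(W),np.cos(W),0])
COV=np.array([.458,.0425,.05]); O=COV+.071*EX; O[2]=0
def rec(x,y,z): return O+x*EX+y*EY+[0,0,z]
def go(*targets):
    s=r.get_state(); p=s['tcp_pos']; Rc=R.from_euler('xyz',s['eef_rot'],degrees=True)
    print('t',round(s['time_s'],2),'p',(p*1000).round(1),'rpy',s['eef_rot'].round(2),'F',s['contact_force'].round(1),'w',round(s['gripper_width']*1000,1),'q6',s['joints'][5].round(1))
    for x,y,z,yaw in targets:
        Rt=R.from_euler('xyz',[180,0,yaw],degrees=True)
        print('->',(Rc.inv().apply(np.array([x,y,z])-p)*1000).round(1).tolist(),(Rc.inv()*Rt).as_rotvec().round(4).tolist())
E
python3 - <<'E'
from mv import *
go((*COV[:2],.15,-101.4))
print(O,rec(.148,0,.046))
E
```

```text
t 0.1 p [304.8 601.8 225.7] rpy [ 1.7991e+02 -1.0000e-02 -2.6860e+01] F [-0.  -0.4 -0.3] w 87.6 q6 -16.5
-> [389.4, 429.6, 76.4] [0.0012, -0.0011, 1.3009]
[0.52759925 0.02846633 0.        ] [ 0.67267939 -0.00078696  0.046     ]
```

Call:
carry_out(
  deltas=[
    [0.5,[33,36,0],[0,0,0.11]],
    [0.5,[65,72,0],[0,0,0.22]],
    [0.5,[98,108,0],[0,0,0.33]],
    [0.5,[130,144,10],[0,0,0.44]],
    [0.5,[163,180,20],[0,0,0.55]],
    [0.5,[195,215,30],[0,0,0.66]],
    [0.5,[228,251,40],[0,0,0.77]],
    [0.5,[260,287,50],[0,0,0.88]],
    [0.5,[293,323,60],[0,0,0.99]],
    [0.5,[325,359,70],[0,0,1.1]],
    [0.5,[358,395,76],[0,0,1.21]],
    [0.5,[389.4,429.6,76.4],[0,0,1.301]],
  ],
)

```text
time_s: 1.3
tcp_pos: [0.4577, 0.0408, 0.1494]
eef_rot: [179.9, -0.0, -101.6]
contact_force: [1.1, 0.8, -0.1]
gripper_width: 0.0436
gripper_force: 0.0
```

```bash
python3 - <<'E'
from mv import *
save('top1','top');save('scene1','scene')
go((*COV[:2],.15,-101.4),(*COV[:2],.058,-101.4))
a=cv2.imread('pics/scene1.png')[130:330,60:360]
b=cv2.imread('pics/top1.png')[125:325,80:300]
f=lambda q,s:cv2.resize(q,None,fx=s,fy=s,interpolation=cv2.INTER_CUBIC)
A=f(a,2);A=np.vstack([A,np.zeros((200,600,3),np.uint8)])[:600]
cv2.imwrite('pics/c2.png',A[:400]); 
hsv=cv2.cvtColor(cv2.imread('pics/scene1.png'),cv2.COLOR_BGR2HSV);m=cv2.inRange(hsv,*YL) if 0 else cv2.inRange(hsv,(18,120,80),(36,255,255))
n,l,s,c=cv2.connectedComponentsWithStats(m)
P=cloud(np.load('pics/scene1.npy'),'scene')
for i in range(1,n):
    if s[i,4]>10: print(c[i].round(),s[i,4],np.nanmedian(P[l==i],0).round(3))
E
```

```text
t 1.4 p [458.1  38.4 149.5] rpy [ 1.7992e+02 -8.0000e-02 -1.0190e+02] F [-0.7 -0.2 -0.6] w 43.8 q6 -41.4
-> [-4.0, 0.9, -0.5] [0.0015, -0.0014, -0.0088]
-> [-4.2, 0.8, 91.5] [0.0015, -0.0014, -0.0088]
[336. 159.] 17 [ 0.452 -0.566  0.025]
[315. 165.] 57 [ 0.501 -0.452  0.024]
[233. 241.] 110 [0.432 0.288 0.025]
[197. 245.] 115 [0.517 0.372 0.024]
[187. 323.] 15 [0.323 0.625 0.002]
[148. 359.] 281 [ 0.322  0.76  -0.   ]
```

View pics/c2.png

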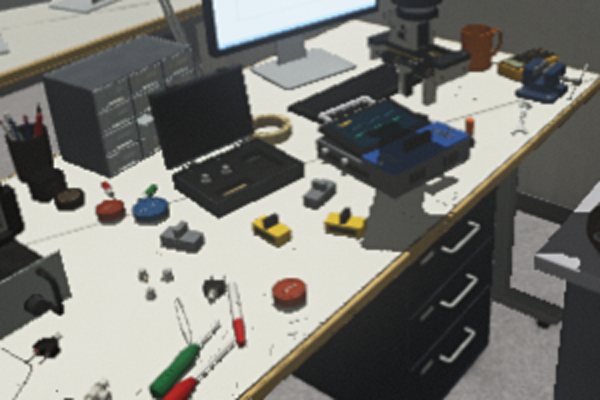

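The scene view shows only the two yellow packs, at crop positions (270,228) and (345,222). Next I descend partway and let it settle.

Call:
carry_out(
  deltas=[
    [0.5,[0,0,20],[0,0,0]],
    [0.5,[0,0,40],[0,0,0]],
    [0.5,[0,0,50],[0,0,0]],
    [0.5,[0,0,50],[0,0,0]],
    [0.5,[0,0,50],[0,0,0]],
  ],
)

```text
time_s: 1.9
tcp_pos: [0.4585, 0.0433, 0.1005]
eef_rot: [-180.0, -0.0, -101.3]
contact_force: [0.7, -0.2, 0.6]
gripper_width: 0.0439
gripper_force: 0.0
```

```bash
python3 -c "
from mv import *
go((*COV[:2],.062,-101.4))"
```

```text
t 1.9 p [458.5  43.3 100.5] rpy [-1.8000e+02 -2.0000e-02 -1.0135e+02] F [ 0.7 -0.2  0.6] w 43.9 q6 -41.4
-> [0.9, 0.3, 38.5] [-0.0001, -0.0003, 0.0009]
```

Call:
carry_out(
  deltas=[
    [0.5,[0,0,20],[0,0,0]],
    [0.5,[0,0,35],[0,0,0]],
    [0.5,[0,0,41],[0,0,0]],
    [0.5,[0,0,41],[0,0,0]],
    [0.1,[0,0,41],[0,0,0]],
    [0,[0,0,41],[0,0,0]],
    [0,[0,0,41],[0,0,0]],
    [0,[0,0,41],[0,0,0]],
    [0,[0,0,41],[0,0,0]],
    [0,[0,0,41],[0,0,0]],
  ],
  squeeze=40,
)

```text
time_s: 2.9
tcp_pos: [0.4582, 0.043, 0.0594]
eef_rot: [180.0, -0.0, -101.4]
contact_force: [-3.7, 0.5, 5.1]
gripper_width: 0.0117
gripper_force: 40.0
```

```bash
python3 -c "
from mv import *
go((*COV[:2],.14,-101.4))"
```

```text
t 2.9 p [458.2  43.   59.4] rpy [ 180.    -0.  -101.4] F [-3.7  0.5  5.1] w 11.7 q6 -41.4
-> [0.5, 0.1, -80.6] [0.0001, -0.0, -0.0]
```

Call:
carry_out(
  deltas=[
    [0,[0,0,-8],[0,0,0]],
    [0,[0,0,-18],[0,0,0]],
    [0,[0,0,-30],[0,0,0]],
    [0,[0,0,-45],[0,0,0]],
    [0,[0,0,-60],[0,0,0]],
    [0,[0,0,-72],[0,0,0]],
    [0,[0,0,-80],[0,0,0]],
    [0,[0,0,-80],[0,0,0]],
  ],
)

```text
time_s: 3.7
tcp_pos: [0.459, 0.0433, 0.1406]
eef_rot: [-179.9, 0.1, -101.4]
contact_force: [0.1, 0.6, -1.9]
gripper_width: 0.0114
gripper_force: 40.0
```

Call:
carry_out(
  deltas=[
    [0,[10,-6,0],[0,0,0]],
    [0,[30,-17,0],[0,0,0]],
    [0,[60,-34,0],[0,0,0]],
    [0,[95,-53,0],[0,0,0]],
    [0,[130,-73,0],[0,0,0]],
    [0,[165,-92,0],[0,0,0]],
    [0,[200,-112,0],[0,0,0]],
    [0,[232,-130,0],[0,0,0]],
    [0,[260,-145,0],[0,0,0]],
    [0,[280,-157,0],[0,0,0]],
    [0,[291,-163,0],[0,0,0]],
    [0,[291,-163,0],[0,0,0]],
  ],
)

```text
time_s: 4.9
tcp_pos: [0.56, -0.2762, 0.1377]
eef_rot: [179.9, -0.0, -101.5]
contact_force: [-0.1, 0.3, -2.1]
gripper_width: 0.0114
gripper_force: 40.0
```

```bash
python3 - <<'E'
from fit import *
from mv import go
save('top2','top');save('scene2','scene')
go((.56,-.275,.010,-101.4))
run('2',[('cover',(.56,-.275,.13,-.2),CV,BL,(60,60))])
E
```

```text
t 5.0 p [ 559.8 -274.4  138.3] rpy [ 1.7991e+02  1.0000e-02 -1.0144e+02] F [-0.8  0.7 -2. ] w 11.6 q6 -3.2
-> [0.6, -0.5, 128.3] [0.0016, 0.0002, -0.0007]
cover both [ 554.9 -277.2  129.8] -8.0 cost 1.718
cover top [ 564.5 -269.6] 15.0 cost 0.953
cover scene [ 572.5 -391.4] 32.9 cost 0.708
```

Call:
carry_out(
  deltas=[
    [0,[0,0,15],[0,0,0]],
    [0,[0,0,40],[0,0,0]],
    [0,[0,0,70],[0,0,0]],
    [0,[0,0,95],[0,0,0]],
    [0,[0,0,112],[0,0,0]],
    [0,[0,0,120],[0,0,0]],
    [0,[0,0,125],[0,0,0]],
    [0,[0,0,127],[0,0,0]],
    [0,[0,0,128],[0,0,0]],
    [0,[0,0,128],[0,0,0]],
  ],
)

```text
time_s: 6.0
tcp_pos: [0.561, -0.2745, 0.0119]
eef_rot: [-179.9, 0.0, -101.4]
contact_force: [-0.1, -0.0, -1.6]
gripper_width: 0.0122
gripper_force: 40.0
```

Call:
carry_out(
  deltas=[
    [0,[0,0,1],[0,0,0]],
    [0,[0,0,2],[0,0,0]],
    [0,[0,0,2.5],[0,0,0]],
    [0,[0,0,2.5],[0,0,0]],
  ],
)

```text
time_s: 6.4
tcp_pos: [0.5608, -0.2746, 0.0095]
eef_rot: [-180.0, -0.0, -101.4]
contact_force: [-1.4, 2.1, 4.1]
gripper_width: 0.0117
gripper_force: 40.0
```

Call:
carry_out(
  deltas=[
    [0.3,[0,0,0],[0,0,0]],
    [0.4,[0,0,0],[0,0,0]],
    [0.4,[0,0,0],[0,0,0]],
    [0.4,[0,0,-30],[0,0,0]],
    [0.4,[0,0,-70],[0,0,0]],
    [0.4,[0,0,-115],[0,0,0]],
    [0.4,[0,0,-160],[0,0,0]],
    [0.4,[-45,0,-165],[0,0,0]],
    [0.4,[-95,0,-165],[0,0,0]],
    [0.4,[-140,0,-165],[0,0,0]],
    [0.4,[-140,0,-165],[0,0,0]],
  ],
)

```text
time_s: 7.5
tcp_pos: [0.5893, -0.1331, 0.1739]
eef_rot: [-179.9, 0.0, -101.2]
contact_force: [-0.1, -0.3, -0.1]
gripper_width: 0.0351
gripper_force: 0.0
```

```bash
python3 - <<'E'
from fit import *
from mv import go
save('top3','top');save('scene3','scene')
go()
run('3',[('cover',(.561,-.2745,.0,-.2),CV,BL,(45,60)),('p1',(.539,.362,0,-.1),PK,YL,(14,18)),('p2',(.445,.28,0,.2),PK,YL,(14,18))])
b=cv2.imread('pics/top3.png')[125:260,150:350]
cv2.imwrite('pics/c3.png',cv2.resize(b,None,fx=4,fy=4,interpolation=cv2.INTER_CUBIC))
E
```

```text
t 7.6 p [ 588.4 -136.1  173.6] rpy [ 180.     -0.   -101.27] F [-0.2 -0.8  0. ] w 34.8 q6 -16.8
cover both [ 558.3 -282.6   -1.5] -9.6 cost 0.626
cover top [ 559.7 -274.5] -10.3 cost 0.274
cover scene [ 562.1 -283.7] -11.5 cost 0.351
p1 both [539.3 363.6   1. ] -5.4 cost 0.199
p1 top [539.3 363.6] -4.8 cost 0.062
p1 scene [540.8 360.8] -11.3 cost 0.113
p2 both [444.8 280.5   2.1] 14.7 cost 0.185
p2 top [444.6 280.8] 13.6 cost 0.072
p2 scene [446.7 277.9] 17.1 cost 0.104
```

View pics/c3.png

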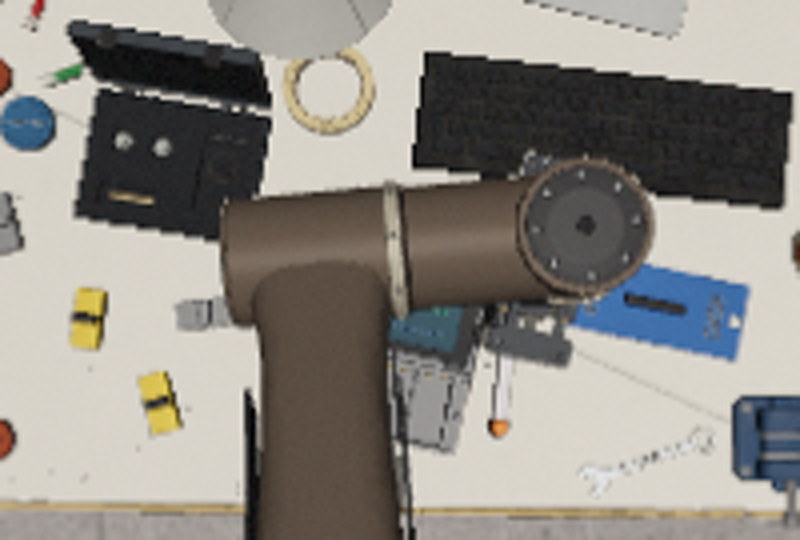

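The cover lies flat around crop pixel (660,305), clear of the recorder, and the packs haven't moved. Going to pack 1.

```bash
python3 -c "
from mv import *
go((.540,.363,.12,-96.5))"
```

```text
t 7.6 p [ 588.4 -136.1  173.6] rpy [ 180.     -0.   -101.27] F [-0.2 -0.8  0. ] w 34.8 q6 -16.8
-> [-480.1, 145.0, 53.6] [0.0, -0.0, -0.0832]
```

Call:
carry_out(
  deltas=[
    [0.4,[-20,6,0],[0,0,0]],
    [0.4,[-60,18,0],[0,0,0]],
    [0.4,[-105,32,0],[0,0,0]],
    [0.4,[-150,45,0],[0,0,0]],
    [0.4,[-196,59,0],[0,0,0]],
    [0.4,[-242,73,0],[0,0,-0.02]],
    [0.4,[-288,87,0],[0,0,-0.04]],
    [0.4,[-334,101,10],[0,0,-0.06]],
    [0.4,[-380,115,25],[0,0,-0.083]],
    [0.4,[-425,128,40],[0,0,-0.083]],
    [0.4,[-460,139,50],[0,0,-0.083]],
    [0.4,[-480,145,54],[0,0,-0.083]],
  ],
)

```text
time_s: 8.8
tcp_pos: [0.5407, 0.3631, 0.1179]
eef_rot: [179.9, -0.1, -96.6]
contact_force: [0.2, -0.4, -0.3]
gripper_width: 0.0345
gripper_force: 0.0
```

Call:
carry_out(
  deltas=[
    [0.4,[0,0,20],[0,0,0]],
    [0.4,[0,0,40],[0,0,0]],
    [0.4,[0,0,60],[0,0,0]],
    [0.4,[0,0,65],[0,0,0]],
    [0.4,[0,0,65],[0,0,0]],
  ],
)

```text
time_s: 9.3
tcp_pos: [0.5413, 0.3606, 0.0541]
eef_rot: [180.0, -0.1, -96.7]
contact_force: [0.3, 0.1, 1.1]
gripper_width: 0.0351
gripper_force: 0.0
```

```bash
python3 - <<'E'
from fit import *
from mv import go
save('top4','top');save('scene4','scene')
go((.540,.363,.028,-96.5))
run('4',[('p1',(.539,.362,0,-.1),PK,YL,(14,18)),('p2',(.445,.28,0,.2),PK,YL,(14,18))])
b=cv2.imread('pics/scene4.png')[180:290,130:280]
cv2.imwrite('pics/c4.png',cv2.resize(b,None,fx=4,fy=4,interpolation=cv2.INTER_CUBIC))
E
```

```text
t 9.4 p [541.9 361.8  55.7] rpy [-1.7995e+02  5.0000e-02 -9.6680e+01] F [-0.6  0.2  1. ] w 35.1 q6 -57.6
-> [-1.0, 2.0, 27.7] [-0.0009, 0.0008, -0.0032]
p1 both [541.5 360.3  -3.7] -8.5 cost 0.475
p1 top [536.2 356.5] 0.6 cost 0.406
p1 scene [537.8 363.9] -9.1 cost 0.074
p2 both [444.5 280.5   2. ] 14.6 cost 0.156
p2 top [444.6 280.9] 13.8 cost 0.066
p2 scene [447.9 278.6] 16.8 cost 0.081
```

View pics/c4.png

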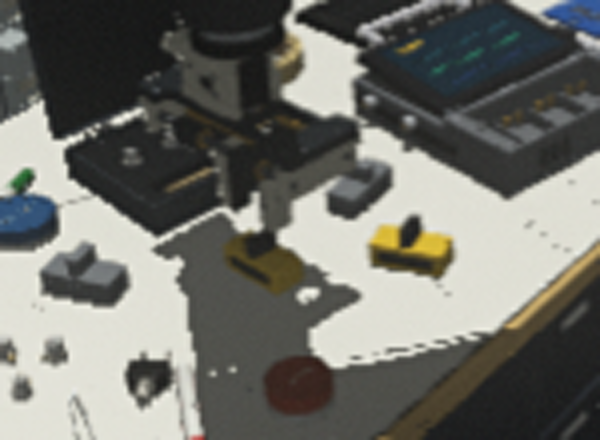

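The fingers straddle the rib of pack 1, around crop pixel (265,245). Before going lower I'll check the height of the nearby case.

```bash
python3 - <<'E'
from h import *
P=cloud(np.load('pics/top0.npy'),'top')
m=(P[...,0]>.60)&(P[...,0]<.66)&(P[...,1]>.3)&(P[...,1]<.42)
print(np.nanpercentile(P[m][:,2],[50,90,99]),); q=P[m]; q=q[q[:,2]>.01]; print(len(q), q.min(0) if len(q) else '')
E
```

```text
[0.00090179 0.02681742 0.03665157]
62 [0.63886157 0.30254734 0.01284961]
```

Low enough (37 mm against the gripper body at 94 mm). Grip.

Call:
carry_out(
  deltas=[
    [0.4,[-1,1,15],[0,0,0]],
    [0.4,[-1,1,25],[0,0,0]],
    [0.4,[-1,1,27],[0,0,0]],
    [0.4,[-1,1,27],[0,0,0]],
    [0,[-1,1,27],[0,0,0]],
    [0,[-1,1,27],[0,0,0]],
    [0,[-1,1,27],[0,0,0]],
    [0,[-1,1,27],[0,0,0]],
    [0,[-1,1,27],[0,0,0]],
  ],
  squeeze=35,
)

```text
time_s: 10.3
tcp_pos: [0.5401, 0.3632, 0.028]
eef_rot: [-180.0, 0.0, -96.6]
contact_force: [-1.1, -0.4, 2.6]
gripper_width: 0.0117
gripper_force: 35.0
```

Call:
carry_out(
  deltas=[
    [0,[0,0,-10],[0,0,0]],
    [0,[0,0,-30],[0,0,0]],
    [0,[0,0,-60],[0,0,0]],
    [0,[0,0,-90],[0,0,0]],
    [0,[0,0,-110],[0,0,0]],
    [0,[0,0,-110],[0,0,0]],
    [0,[0,0,-110],[0,0,0]],
  ],
)

```text
time_s: 11.0
tcp_pos: [0.54, 0.363, 0.1383]
eef_rot: [-180.0, 0.1, -96.7]
contact_force: [-0.6, -0.5, -1.4]
gripper_width: 0.0116
gripper_force: 35.0
```

```bash
python3 - <<'E'
from mv import *
b=rec(-.071,-.022,0); go((b[0],b[1],.12,-101.4)); print(b)
E
```

```text
t 11.0 p [540.  363.  138.3] rpy [-1.7998e+02  6.0000e-02 -9.6660e+01] F [-0.6 -0.5 -1.4] w 11.6 q6 -57.7
-> [349.8, 46.1, 17.9] [-0.0002, 0.001, 0.0827]
[0.45365154 0.02093403 0.        ]
```

Call:
carry_out(
  deltas=[
    [0,[12,2,0],[0,0,0]],
    [0,[40,5,0],[0,0,0.01]],
    [0,[80,11,0],[0,0,0.02]],
    [0,[125,16,0],[0,0,0.03]],
    [0,[170,22,0],[0,0,0.045]],
    [0,[215,28,0],[0,0,0.06]],
    [0,[255,34,0],[0,0,0.07]],
    [0,[290,38,5],[0,0,0.08]],
    [0,[320,42,10],[0,0,0.083]],
    [0,[342,45,15],[0,0,0.083]],
    [0,[350,46,18],[0,0,0.083]],
    [0,[350,46,18],[0,0,0.083]],
  ],
)

```text
time_s: 12.2
tcp_pos: [0.4526, 0.0194, 0.1188]
eef_rot: [179.9, -0.1, -101.5]
contact_force: [0.4, 0.5, -1.2]
gripper_width: 0.0115
gripper_force: 35.0
```

Call:
carry_out(
  deltas=[
    [0,[0,0,0],[0,0,0]],
    [0,[0,0,0],[0,0,0]],
    [0,[0,0,10],[0,0,0]],
    [0,[0,0,20],[0,0,0]],
    [0,[0,0,25],[0,0,0]],
    [0,[0,0,25],[0,0,0]],
  ],
)

```text
time_s: 12.8
tcp_pos: [0.4531, 0.0205, 0.0934]
eef_rot: [179.9, -0.1, -101.4]
contact_force: [-0.5, 1.2, -0.5]
gripper_width: 0.0115
gripper_force: 35.0
```

```bash
python3 - <<'E'
from mv import *
save('scene5','scene')
b=rec(-.071,-.022,0); go((b[0],b[1],.036,-101.4)); print(b)
b=cv2.imread('pics/scene5.png')[160:260,200:340]
cv2.imwrite('pics/c5.png',cv2.resize(b,None,fx=5,fy=5,interpolation=cv2.INTER_CUBIC))
E
```

```text
t 12.85 p [453.5  20.6  94. ] rpy [ 1.7993e+02 -6.0000e-02 -1.0139e+02] F [-0.7 -0.6 -0.7] w 11.7 q6 -39.0
-> [-0.4, -0.2, 58.0] [0.0012, -0.001, 0.0002]
[0.45365154 0.02093403 0.        ]
```

View pics/c5.png

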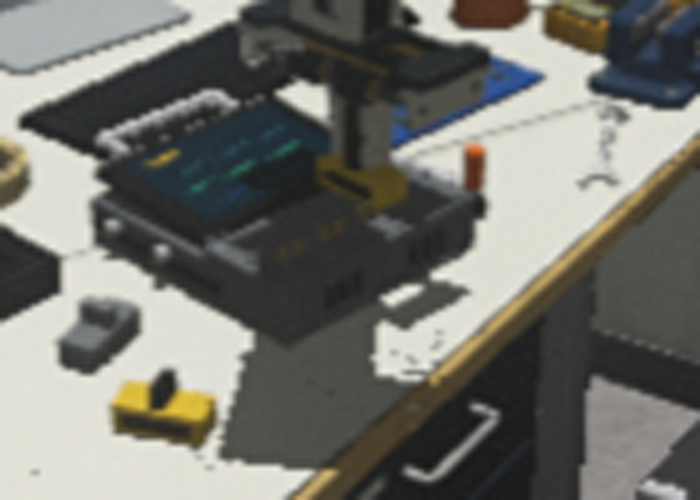

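Pack 1 hangs level over the compartment, around crop pixel (360,185). Lowering.

Call:
carry_out(
  deltas=[
    [0,[0,0,8],[0,0,0]],
    [0,[0,0,18],[0,0,0]],
    [0,[0,0,26],[0,0,0]],
    [0,[0,0,34],[0,0,0]],
    [0,[0,0,42],[0,0,0]],
    [0,[0,0,50],[0,0,0]],
    [0,[0,0,55],[0,0,0]],
    [0,[0,0,58],[0,0,0]],
    [0,[0,0,58],[0,0,0]],
  ],
)

```text
time_s: 13.75
tcp_pos: [0.4537, 0.0206, 0.0363]
eef_rot: [180.0, -0.0, -101.4]
contact_force: [0.8, -0.0, -1.2]
gripper_width: 0.0114
gripper_force: 35.0
```

Call:
carry_out(
  deltas=[
    [0,[0,0,1],[0,0,0]],
    [0,[0,0,2],[0,0,0]],
    [0,[0,0,2.5],[0,0,0]],
    [0,[0,0,2.5],[0,0,0]],
  ],
)

```text
time_s: 14.15
tcp_pos: [0.4539, 0.0207, 0.0343]
eef_rot: [-180.0, 0.0, -101.4]
contact_force: [-0.3, -0.7, -1.7]
gripper_width: 0.0116
gripper_force: 35.0
```

Call:
carry_out(
  deltas=[
    [0,[0,0,0.5],[0,0,0]],
    [0,[0,0,1],[0,0,0]],
    [0,[0,0,1.2],[0,0,0]],
  ],
)

```text
time_s: 14.45
tcp_pos: [0.4541, 0.0208, 0.0339]
eef_rot: [-180.0, 0.0, -101.4]
contact_force: [-5.4, 0.7, 15.3]
gripper_width: 0.0117
gripper_force: 35.0
```

Call:
carry_out(
  deltas=[
    [0,[0,0,-0.8],[0,0,0]],
    [0.25,[0,0,-0.8],[0,0,0]],
    [0.25,[0,0,-0.8],[0,0,0]],
    [0.25,[0,0,-0.8],[0,0,0]],
    [0.25,[0,0,-15],[0,0,0]],
    [0.25,[0,0,-40],[0,0,0]],
    [0.4,[0,0,-75],[0,0,0]],
    [0.4,[0,0,-90],[0,0,0]],
    [0.4,[0,0,-90],[0,0,0]],
  ],
)

```text
time_s: 15.35
tcp_pos: [0.4554, 0.0213, 0.1253]
eef_rot: [-179.8, 0.1, -101.4]
contact_force: [-0.0, -1.0, -1.1]
gripper_width: 0.034
gripper_force: 0.0
```

```bash
python3 - <<'E'
from fit import *
from mv import go
save('top6','top');save('scene6','scene')
go((.445,.280,.075,-75.5))
run('6',[('p2',(.445,.28,0,.2),PK,YL,(14,18))])
E
```

```text
t 15.45 p [453.7  20.7 122.8] rpy [-1.7999e+02  3.0000e-02 -1.0142e+02] F [-0.2  0.1 -0.2] w 34.9 q6 -39.0
-> [-252.4, 59.9, 48.0] [-0.0004, 0.0005, -0.4524]
p2 both [444.8 280.6   2. ] 15.4 cost 0.18
p2 top [444.6 280.8] 13.6 cost 0.072
p2 scene [447.9 278.5] 17.0 cost 0.099
```

Call:
carry_out(
  deltas=[
    [0.4,[-20,5,0],[0,0,-0.05]],
    [0.4,[-55,13,0],[0,0,-0.12]],
    [0.4,[-95,23,0],[0,0,-0.2]],
    [0.4,[-135,32,0],[0,0,-0.28]],
    [0.4,[-175,42,0],[0,0,-0.36]],
    [0.4,[-215,51,10],[0,0,-0.42]],
    [0.4,[-240,57,25],[0,0,-0.452]],
    [0.4,[-252,60,40],[0,0,-0.452]],
    [0.4,[-252,60,48],[0,0,-0.452]],
    [0.4,[-252,60,48],[0,0,-0.452]],
    [0.4,[-252,60,48],[0,0,-0.452]],
  ],
)

```text
time_s: 16.55
tcp_pos: [0.4447, 0.2786, 0.0746]
eef_rot: [179.9, -0.1, -75.5]
contact_force: [-0.3, -0.5, 0.7]
gripper_width: 0.0348
gripper_force: 0.0
```

```bash
python3 - <<'E'
from fit import *
from mv import go
save('scene7','scene')
go((.445,.280,.028,-75.5))
c=K('scene');im=cv2.imread('pics/scene7.png')
m=hullmask(im,proj([(.445,.28,.01)],c)[0],*YL,18)
b=fit((.445,.28,0,.25),PK,[m],[c],0); print(b.x*1000,b.fun)
E
```

```text
t 16.6 p [445.  278.9  75.2] rpy [ 1.800e+02 -1.000e-02 -7.554e+01] F [-0.6 -1.1  0.5] w 34.9 q6 -39.0
-> [-1.1, -0.3, 47.2] [0.0001, -0.0002, -0.0008]
[444.63145349 280.58100154 487.72217165] 0.12581602373887235
```

Call:
carry_out(
  deltas=[
    [0.4,[-1,0,15],[0,0,0]],
    [0.4,[-1,0,32],[0,0,0]],
    [0.4,[-1,0,44],[0,0,0]],
    [0.4,[-1,0,47],[0,0,0]],
    [0.4,[-1,0,47],[0,0,0]],
    [0,[-1,0,47],[0,0,0]],
    [0,[-1,0,47],[0,0,0]],
    [0,[-1,0,47],[0,0,0]],
    [0,[-1,0,47],[0,0,0]],
    [0,[-1,0,47],[0,0,0]],
  ],
)

```text
time_s: 17.6
tcp_pos: [0.4448, 0.2808, 0.0284]
eef_rot: [-180.0, 0.0, -75.5]
contact_force: [-1.3, -0.2, 4.7]
gripper_width: 0.0115
gripper_force: 34.9
```

Call:
carry_out(
  deltas=[
    [0,[0,0,-10],[0,0,0]],
    [0,[0,0,-30],[0,0,0]],
    [0,[0,0,-60],[0,0,0]],
    [0,[0,0,-85],[0,0,0]],
    [0,[0,0,-95],[0,0,0]],
    [0,[0,0,-95],[0,0,0]],
  ],
)

```text
time_s: 18.2
tcp_pos: [0.4451, 0.2812, 0.1245]
eef_rot: [-179.9, 0.1, -75.5]
contact_force: [-0.0, -0.0, -2.1]
gripper_width: 0.0116
gripper_force: 34.9
```

```bash
python3 - <<'E'
from mv import *
b=rec(-.071,.066,0); go((b[0],b[1],.10,-101.4)); print(b)
E
```

```text
t 18.2 p [445.1 281.2 124.5] rpy [-1.7986e+02  1.1000e-01 -7.5500e+01] F [-0.  -0.  -2.1] w 11.6 q6 -39.2
-> [175.0, 18.5, 24.1] [-0.0019, 0.0025, 0.452]
[0.47104538 0.1071979  0.        ]
```

Call:
carry_out(
  deltas=[
    [0,[12,2,0],[0,0,0.03]],
    [0,[40,4,0],[0,0,0.1]],
    [0,[72,8,0],[0,0,0.19]],
    [0,[105,11,0],[0,0,0.28]],
    [0,[135,14,0],[0,0,0.36]],
    [0,[160,17,5],[0,0,0.42]],
    [0,[172,18,12],[0,0,0.452]],
    [0,[175,18.5,20],[0,0,0.452]],
    [0,[175,18.5,24],[0,0,0.452]],
    [0,[175,18.5,24],[0,0,0.452]],
    [0,[175,18.5,24],[0,0,0.452]],
  ],
)

```text
time_s: 19.3
tcp_pos: [0.4705, 0.1072, 0.0987]
eef_rot: [180.0, -0.0, -101.3]
contact_force: [1.3, 0.2, -1.7]
gripper_width: 0.0116
gripper_force: 34.9
```

```bash
python3 - <<'E'
from mv import *
save('scene8','scene')
b=rec(-.071,.066,0); go((b[0],b[1],.036,-101.4)); print(b)
b=cv2.imread('pics/scene8.png')[160:260,200:340]
cv2.imwrite('pics/c8.png',cv2.resize(b,None,fx=5,fy=5,interpolation=cv2.INTER_CUBIC))
E
```

```text
t 19.35 p [470.7 107.3  99. ] rpy [-179.99   -0.   -101.32] F [-1.   0.4 -1.4] w 12.1 q6 -47.6
-> [0.0, -0.4, 63.0] [-0.0001, -0.0, 0.0014]
[0.47104538 0.1071979  0.        ]
```

View pics/c8.png

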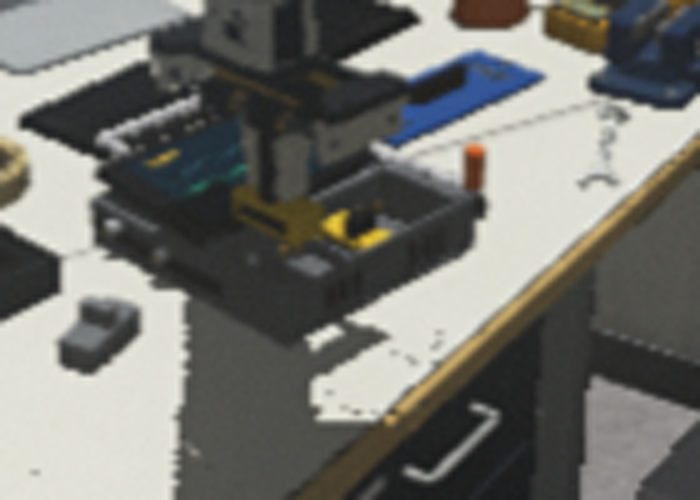

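Pack 1 lies in its bay at crop pixel (355,225), and pack 2 hangs level over bay 3 at (275,215). Lowering.

Call:
carry_out(
  deltas=[
    [0,[0,0,10],[0,0,0]],
    [0,[0,0,22],[0,0,0]],
    [0,[0,0,32],[0,0,0]],
    [0,[0,0,40],[0,0,0]],
    [0,[0,0,48],[0,0,0]],
    [0,[0,0,56],[0,0,0]],
    [0,[0,0,61],[0,0,0]],
    [0,[0,0,63.5],[0,0,0]],
    [0,[0,0,64.5],[0,0,0]],
    [0,[0,0,64.5],[0,0,0]],
  ],
)

```text
time_s: 20.35
tcp_pos: [0.4707, 0.1065, 0.0346]
eef_rot: [-180.0, 0.0, -101.4]
contact_force: [-0.7, -0.3, -1.3]
gripper_width: 0.0114
gripper_force: 34.9
```

Call:
carry_out(
  deltas=[
    [0,[0,0,0.5],[0,0,0]],
    [0,[0,0,0.5],[0,0,0]],
  ],
)

```text
time_s: 20.55
tcp_pos: [0.4709, 0.1067, 0.0344]
eef_rot: [-180.0, 0.0, -101.4]
contact_force: [-0.5, -0.4, 2.8]
gripper_width: 0.0116
gripper_force: 34.9
```

Call:
carry_out(
  deltas=[
    [0.25,[0,0,0],[0,0,0]],
    [0.25,[0,0,0],[0,0,0]],
    [0.25,[0,0,0],[0,0,0]],
    [0.25,[0,0,-15],[0,0,0]],
    [0.25,[0,0,-40],[0,0,0]],
    [0.4,[0,0,-75],[0,0,0]],
    [0.4,[0,0,-115],[0,0,0]],
    [0.4,[40,0,-130],[0,0,0]],
    [0.4,[85,-10,-130],[0,0,0]],
    [0.4,[130,-20,-130],[0,0,0]],
    [0.4,[175,-40,-130],[0,0,0]],
    [0.4,[220,-60,-130],[0,0,0]],
  ],
)

```text
time_s: 21.75
tcp_pos: [0.4859, -0.1227, 0.1645]
eef_rot: [-179.9, 0.0, -101.3]
contact_force: [1.9, 0.6, -0.1]
gripper_width: 0.0351
gripper_force: 0.0
```

```bash
python3 - <<'E'
from mv import *
go((.5608,-.2746,.11,-101.4))
E
```

```text
t 21.75 p [ 485.9 -122.7  164.5] rpy [-1.7993e+02  3.0000e-02 -1.0135e+02] F [ 1.9  0.6 -0.1] w 35.1 q6 -19.7
-> [134.2, -103.3, 54.6] [-0.0013, 0.0005, 0.0009]
```

Call:
carry_out(
  deltas=[
    [0.4,[35,-27,0],[0,0,0]],
    [0.4,[70,-53,0],[0,0,0]],
    [0.4,[105,-80,10],[0,0,0]],
    [0.4,[130,-98,30],[0,0,0]],
    [0.4,[136,-103.5,50],[0,0,0]],
    [0.4,[136,-103.5,55],[0,0,0]],
    [0.4,[136,-103.5,55],[0,0,0]],
    [0.4,[136,-103.5,55],[0,0,0]],
  ],
)

```text
time_s: 22.55
tcp_pos: [0.5607, -0.2743, 0.1099]
eef_rot: [-179.9, -0.0, -101.4]
contact_force: [-0.1, 0.3, 0.4]
gripper_width: 0.0349
gripper_force: 0.0
```

```bash
python3 - <<'E'
from mv import *
save('top9','top'); save('scene9','scene')
go((.5608,-.2746,.0095,-101.4))
b=cv2.imread('pics/top9.png')[165:255,200:350]
a=cv2.imread('pics/scene9.png')[165:255,200:340]
f=lambda q:cv2.resize(q,(750,450 if q is b else 480),interpolation=cv2.INTER_CUBIC)
g=lambda q:cv2.resize(q,(480,300),interpolation=cv2.INTER_CUBIC)
cv2.imwrite('pics/c9.png',np.vstack([g(b),g(a)]))
E
```

```text
t 22.65 p [ 561.1 -274.2  110.5] rpy [-179.87   -0.   -101.33] F [-0.   0.1  0.3] w 35.0 q6 -3.2
-> [0.4, 0.4, 101.0] [-0.0022, -0.0001, 0.0012]
```

View pics/c9.png

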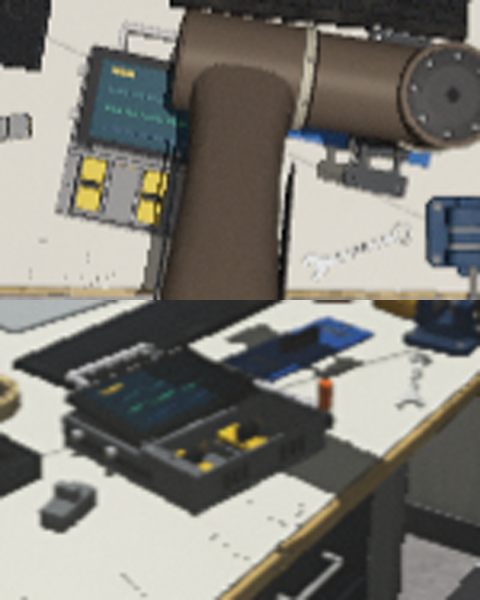

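Both packs sit in their bays, at top crop pixels (88,185) and (150,195). Now I take the cover.

Call:
carry_out(
  deltas=[
    [0.4,[0,0,30],[0,0,0]],
    [0.4,[0,0,65],[0,0,0]],
    [0.4,[0,0,90],[0,0,0]],
    [0.4,[0,0,100],[0,0,0]],
    [0.4,[0,0,100],[0,0,0]],
    [0.4,[0,0,100],[0,0,0]],
    [0,[0,0,100],[0,0,0]],
    [0,[0,0,100],[0,0,0]],
    [0,[0,0,100],[0,0,0]],
    [0,[0,0,100],[0,0,0]],
    [0,[0,0,100],[0,0,0]],
    [0,[0,0,100],[0,0,0]],
  ],
  squeeze=40,
)

```text
time_s: 23.85
tcp_pos: [0.5607, -0.2749, 0.0096]
eef_rot: [-180.0, -0.0, -101.4]
contact_force: [-1.6, 1.0, 5.0]
gripper_width: 0.0115
gripper_force: 40.0
```

Call:
carry_out(
  deltas=[
    [0,[0,0,-8],[0,0,0]],
    [0,[0,0,-20],[0,0,0]],
    [0,[0,0,-45],[0,0,0]],
    [0,[0,0,-80],[0,0,0]],
    [0,[0,0,-110],[0,0,0]],
    [0,[0,0,-128],[0,0,0]],
    [0,[0,0,-130],[0,0,0]],
    [0,[0,0,-130],[0,0,0]],
  ],
)

```text
time_s: 24.65
tcp_pos: [0.5603, -0.2747, 0.1394]
eef_rot: [-179.9, 0.0, -101.4]
contact_force: [-0.2, 0.3, -2.3]
gripper_width: 0.0115
gripper_force: 40.0
```

```bash
python3 - <<'E'
from mv import *
go((.4584,.0428,.14,-101.4))
P=cloud(np.load('pics/top9.npy'),'top')
for y in(-.022,.066):
    for dx in(-.022,.022):
        b=rec(-.071+dx,y,0); q=P[(abs(P[...,0]-b[0])<.01)&(abs(P[...,1]-b[1])<.01)]; print(y,dx,len(q),np.nanmedian(q,0).round(4))
E
```

```text
t 24.65 p [ 560.3 -274.7  139.4] rpy [-1.7994e+02  2.0000e-02 -1.0142e+02] F [-0.2  0.3 -2.3] w 11.5 q6 -3.2
-> [-291.0, 162.8, -0.6] [-0.001, 0.0004, -0.0003]
-0.022 -0.022 25 [0.4312 0.0261 0.0292]
-0.022 0.022 23 [0.4755 0.0176 0.0294]
0.066 -0.022 21 [0.4482 0.1105 0.0291]
0.066 0.022 25 [0.4926 0.1026 0.0304]
```

Call:
carry_out(
  deltas=[
    [0,[-10,6,0],[0,0,0]],
    [0,[-30,17,0],[0,0,0]],
    [0,[-60,34,0],[0,0,0]],
    [0,[-95,53,0],[0,0,0]],
    [0,[-130,73,0],[0,0,0]],
    [0,[-165,92,0],[0,0,0]],
    [0,[-200,112,0],[0,0,0]],
    [0,[-232,130,0],[0,0,0]],
    [0,[-260,145,0],[0,0,0]],
    [0,[-280,157,0],[0,0,0]],
    [0,[-291,163,0],[0,0,0]],
    [0,[-291,163,0],[0,0,0]],
  ],
)

```text
time_s: 25.85
tcp_pos: [0.4572, 0.0437, 0.1383]
eef_rot: [179.9, -0.0, -101.3]
contact_force: [0.7, -0.1, -3.1]
gripper_width: 0.0115
gripper_force: 40.0
```

Call:
carry_out(
  deltas=[
    [0,[0,0,0],[0,0,0]],
    [0,[0,0,10],[0,0,0]],
    [0,[0,0,25],[0,0,0]],
    [0,[0,0,40],[0,0,0]],
    [0,[0,0,52],[0,0,0]],
    [0,[0,0,55],[0,0,0]],
    [0,[0,0,55],[0,0,0]],
    [0,[0,0,55],[0,0,0]],
  ],
)

```text
time_s: 26.65
tcp_pos: [0.4585, 0.0424, 0.0841]
eef_rot: [-180.0, -0.0, -101.4]
contact_force: [0.7, -0.3, -1.2]
gripper_width: 0.0115
gripper_force: 40.0
```

```bash
python3 - <<'E'
from mv import *
save('scene10','scene')
go((.4584,.0430,.0595,-101.4))
b=cv2.imread('pics/scene10.png')[160:260,200:340]
cv2.imwrite('pics/c10.png',cv2.resize(b,None,fx=4,fy=4,interpolation=cv2.INTER_CUBIC))
E
```

```text
t 26.7 p [458.6  42.6  84.4] rpy [-1.7996e+02  2.0000e-02 -1.0142e+02] F [-0.4  0.1 -2.1] w 11.6 q6 -41.4
-> [-0.4, 0.3, 24.9] [-0.0006, 0.0004, -0.0004]
```

View pics/c10.png

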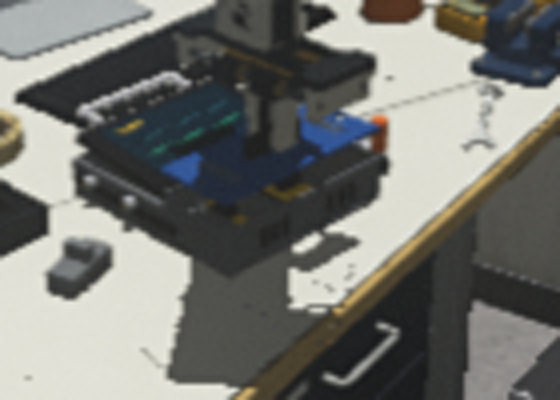

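The cover hangs level and aligned over the compartment, around crop pixel (270,160). Lowering gently.

Call:
carry_out(
  deltas=[
    [0,[-0.3,0,6],[0,0,0]],
    [0,[-0.3,0,10],[0,0,0]],
    [0,[-0.3,0,13],[0,0,0]],
    [0,[-0.3,0,16],[0,0,0]],
    [0,[-0.3,0,19],[0,0,0]],
    [0,[-0.3,0,22],[0,0,0]],
    [0,[-0.3,0,23.5],[0,0,0]],
    [0,[-0.3,0,24],[0,0,0]],
    [0,[-0.3,0,24],[0,0,0]],
  ],
)

```text
time_s: 27.6
tcp_pos: [0.4581, 0.0429, 0.0599]
eef_rot: [180.0, -0.0, -101.4]
contact_force: [0.1, 0.7, -2.4]
gripper_width: 0.0114
gripper_force: 40.0
```

Call:
carry_out(
  deltas=[
    [0,[0,0,0.5],[0,0,0]],
    [0,[0,0,1],[0,0,0]],
    [0,[0,0,1],[0,0,0]],
  ],
)

```text
time_s: 27.9
tcp_pos: [0.4583, 0.043, 0.0596]
eef_rot: [-180.0, 0.0, -101.4]
contact_force: [-3.6, 0.1, 6.5]
gripper_width: 0.0115
gripper_force: 40.0
```

Call:
carry_out(
  deltas=[
    [0.3,[0,0,-0.5],[0,0,0]],
    [0.4,[0,0,-0.5],[0,0,0]],
    [0.4,[0,0,-0.5],[0,0,0]],
    [0.4,[0,0,-20],[0,0,0]],
    [0.4,[0,0,-50],[0,0,0]],
    [0.45,[0,0,-70],[0,0,0]],
    [0.5,[40,2,-70],[0,0,0]],
    [0.5,[85,4,-70],[0,0,0]],
    [0.5,[125,6,-70],[0,0,0]],
    [0.5,[145,7,-60],[0,0,0]],
    [0.5,[145,7,-50],[0,0,0]],
    [0.5,[145,7,-50],[0,0,0]],
  ],
)

```text
time_s: 29.1
tcp_pos: [0.4218, -0.0982, 0.1079]
eef_rot: [179.9, -0.0, -101.5]
contact_force: [-1.1, 0.2, -0.0]
gripper_width: 0.0438
gripper_force: 0.0
```

```bash
python3 - <<'E'
from mv import *
save('scene11','scene'); save('top11','top')
go((.4225,-.0985,.042,-101.4))
b=cv2.imread('pics/scene11.png')[160:260,200:340]
a=cv2.imread('pics/top11.png')[165:265,200:340]
cv2.imwrite('pics/c11.png',np.vstack([cv2.resize(q,(420,300),interpolation=cv2.INTER_CUBIC) for q in(b,a)]))
E
```

```text
t 29.2 p [423.  -97.4 108.9] rpy [ 1.7998e+02 -2.0000e-02 -1.0138e+02] F [-0.7  0.4 -0. ] w 43.6 q6 -24.6
-> [1.1, 0.2, 66.9] [0.0003, -0.0003, 0.0004]
```

View pics/c11.png

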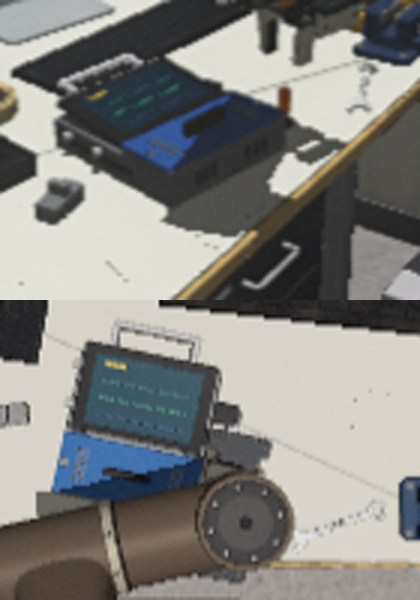

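The cover looks flush on the recorder and the gripper is over the knob, at scene crop pixel (285,100). Descending and gripping the knob.

Call:
carry_out(
  deltas=[
    [0.5,[1,0,20],[0,0,0]],
    [0.5,[1,0,40],[0,0,0]],
    [0.5,[1,0,55],[0,0,0]],
    [0.5,[1,0,66],[0,0,0]],
    [0.5,[1,0,66],[0,0,0]],
    [0.15,[1,0,66],[0,0,0]],
    [0.15,[1,0,66],[0,0,0]],
    [0.15,[1,0,66],[0,0,0]],
    [0.15,[1,0,66],[0,0,0]],
  ],
  squeeze=8,
)

```text
time_s: 30.1
tcp_pos: [0.4229, -0.0986, 0.0435]
eef_rot: [-179.9, 0.0, -101.4]
contact_force: [2.8, -0.5, -1.7]
gripper_width: 0.0177
gripper_force: 7.8
```

```bash
python3 - <<'E'
from mv import *
go()
for th in np.radians([8,16,24,32,40,48,56,64,72,80,88,92]):
    # knob rel start: -125 ex -> rotate ccw by th, in rec axes
    d=.125*np.array([-np.cos(th)+1,-np.sin(th)])*1000
    print([round(-d[1],1),round(-d[0],1)])   # tool x=-rec y, tool y=-rec x? check
ps=np.radians(-101.4);print(np.array([np.cos(ps),np.sin(ps)])@EY[:2], np.array([np.sin(ps),-np.cos(ps)])@EX[:2])
E
```

```text
t 30.1 p [422.9 -98.6  43.5] rpy [-1.7993e+02  3.0000e-02 -1.0139e+02] F [ 2.8 -0.5 -1.7] w 17.7 q6 -24.5
[np.float64(17.4), np.float64(-1.2)]
[np.float64(34.5), np.float64(-4.8)]
[np.float64(50.8), np.float64(-10.8)]
[np.float64(66.2), np.float64(-19.0)]
[np.float64(80.3), np.float64(-29.2)]
[np.float64(92.9), np.float64(-41.4)]
[np.float64(103.6), np.float64(-55.1)]
[np.float64(112.3), np.float64(-70.2)]
[np.float64(118.9), np.float64(-86.4)]
[np.float64(123.1), np.float64(-103.3)]
[np.float64(124.9), np.float64(-120.6)]
[np.float64(124.9), np.float64(-129.4)]
-1.0 -1.0
```

Call:
carry_out(
  deltas=[
    [0.15,[8.7,-0.3,0],[0,0,0]],
    [0.15,[17.4,-1.2,0],[0,0,0]],
    [0.15,[26,-2.7,0],[0,0,0]],
    [0.15,[34.5,-4.8,0],[0,0,0]],
    [0.15,[50.8,-10.8,0],[0,0,0]],
    [0.15,[66.2,-19,0],[0,0,0]],
    [0.15,[80.3,-29.2,0],[0,0,0]],
    [0.15,[80.3,-29.2,0],[0,0,0]],
  ],
  squeeze=10,
)

```text
time_s: 30.9
tcp_pos: [0.4425, -0.1843, 0.0447]
eef_rot: [-179.3, 0.1, -101.4]
contact_force: [11.8, 9.0, 2.4]
gripper_width: 0.0177
gripper_force: 10.0
```

```bash
python3 - <<'E'
from mv import *
H=np.array([.5468,-.1154]); C=np.array([.4356,-.1831])
ps=np.radians(-101.4);tx=np.array([np.cos(ps),np.sin(ps)]);ty=np.array([np.sin(ps),-np.cos(ps)])
for a in (45,50,55,60,65,70,75,80,85,90,93):
    t=np.radians(168.6+a); p=H+.125*np.array([np.cos(t),np.sin(t)]); print(a,((p-C)@tx*1000).round(1),((p-C)@ty*1000).round(1),p.round(4))
E
```

```text
45 0.0 -7.2 [ 0.4427 -0.1846]
50 7.4 -15.3 [ 0.4491 -0.1934]
55 14.1 -23.9 [ 0.4563 -0.2016]
60 19.9 -33.1 [ 0.4641 -0.2092]
65 24.9 -42.8 [ 0.4726 -0.216 ]
70 29.1 -52.9 [ 0.4817 -0.2221]
75 32.4 -63.3 [ 0.4912 -0.2274]
80 34.8 -73.9 [ 0.5012 -0.2318]
85 36.2 -84.7 [ 0.5115 -0.2353]
90 36.7 -95.6 [ 0.5221 -0.2379]
93 36.5 -102.2 [ 0.5285 -0.2391]
```

Call:
carry_out(
  deltas=[
    [0.15,[0,-7,0],[0,0,0]],
    [0.15,[0,-7,0],[0,0,0]],
    [0.15,[7.4,-15,0],[0,0,0]],
    [0.15,[14,-24,0],[0,0,0]],
    [0.15,[20,-33,0],[0,0,0]],
    [0.15,[20,-33,0],[0,0,0]],
  ],
)

```text
time_s: 31.5
tcp_pos: [0.4648, -0.2109, 0.0437]
eef_rot: [-179.9, -0.0, -101.4]
contact_force: [-0.1, 1.9, 8.2]
gripper_width: 0.0173
gripper_force: 10.0
```

Call:
carry_out(
  deltas=[
    [0.15,[5,-10,-1],[0,0,0]],
    [0.15,[9,-20,-1],[0,0,0]],
    [0.15,[12.5,-30,-1],[0,0,0]],
    [0.15,[15,-41,-1],[0,0,0]],
    [0.15,[16,-52,-1],[0,0,0]],
    [0.15,[16.5,-62,-1],[0,0,0]],
    [0.15,[16.5,-67,-1],[0,0,0]],
    [0.15,[16.5,-67,-1],[0,0,0]],
    [0.15,[16.5,-67,-1],[0,0,0]],
  ],
)

```text
time_s: 32.4
tcp_pos: [0.5225, -0.2384, 0.0431]
eef_rot: [179.6, -0.0, -101.5]
contact_force: [-11.8, 0.4, 6.9]
gripper_width: 0.0175
gripper_force: 10.0
```

The leg is at its stop, matching the predicted 90° point. I'll release it, retreat, and measure the bar in the earlier clear pictures.

Call:
carry_out(
  deltas=[
    [0.15,[0,6,0],[0,0,0]],
    [0.5,[0,6,0],[0,0,0]],
    [0.5,[0,6,0],[0,0,0]],
    [0.5,[0,6,0],[0,0,0]],
    [0.5,[0,6,-30],[0,0,0]],
    [0.5,[0,6,-70],[0,0,0]],
    [0.5,[0,6,-110],[0,0,0]],
    [0.5,[0,6,-140],[0,0,0]],
    [0.5,[0,6,-140],[0,0,0]],
  ],
)

```text
time_s: 33.3
tcp_pos: [0.5233, -0.2382, 0.1893]
eef_rot: [-179.5, -0.0, -101.3]
contact_force: [0.4, -0.8, 0.1]
gripper_width: 0.0434
gripper_force: 0.0
```

```bash
python3 - <<'E'
from fit import *
from mv import rec,go,O
go()
P0=[rec(.145,y,.046) for y in(-.04,0,.04)]
for n in('top','scene'):
    im=cv2.imread(f'pics/{n}11.png').astype(np.float32); c=K(n)
    for y in(-.04,-.02,0,.02,.04):
        xs=np.arange(.11,.18,.001); uv=proj([rec(x,y,.046) for x in xs],c).astype(np.float32)
        v=cv2.remap(im.mean(2),uv[None,:,0],uv[None,:,1],cv2.INTER_LINEAR)[0]
        print(n,y,v[::3].astype(int))
a=cv2.imread('pics/top11.png');b=cv2.imread('pics/scene11.png')
u=proj(P0,K('top'))[1].astype(int);w=proj(P0,K('scene'))[1].astype(int)
f=lambda q,u:cv2.resize(q[u[1]-20:u[1]+20,u[0]-25:u[0]+25],(500,300),interpolation=cv2.INTER_CUBIC)
cv2.imwrite('pics/c12.png',np.vstack([f(a,u),f(b,w)])); print(u,w)
E
```

```text
t 33.3 p [ 523.3 -238.2  189.3] rpy [-1.7947e+02 -1.0000e-02 -1.0134e+02] F [ 0.4 -0.8  0.1] w 43.4 q6 -6.4
top -0.04 [ 97 179 200 208 207 208 209 208 173 141 123 166 195 188 196 204 207 208
 208 208 208 209 208 209]
top -0.02 [ 92 178 202 209 209 209 209 209 178 144 130 160 194 183 189 202 207 208
 208 209 208 208 208 209]
top 0 [ 99 174 202 209 210 209 208 209 183 147 139 161 192 187 192 203 207 208
 208 208 208 208 208 187]
top 0.02 [ 74 158 200 209 209 209 209 210 189 148 152 171 194 191 193 203 207 209
 209 209 209 209 209 209]
top 0.04 [ 80 156 198 208 209 209 210 210 194 154 156 169 185 185 187 200 206 208
 208 208 208 208 208 208]
scene -0.04 [ 51  50  51  51  50  49  48  50  59  68  74  77  62  49  51  58  64  77
  90 101 118 140 156 159]
scene -0.02 [ 52  52  51  49  48  48  51  54  54  49  45  44  43  44  47  52  59  75
  98 118 136 151 164 175]
scene 0 [ 51  52  52  53  53  51  49  52  61  69  76  74  55  47  47  47  51  61
  76  94 117 139 156 171]
scene 0.02 [112 111  98  77  59  49  47  45  47  51  59  63  58  52  51  53  58  61
  64  89 117 140 160 161]
scene 0.04 [ 72  71  68  62  55  51  51  55  65  81 101 119 137 145 153 152 145 137
 132 137 145 144 133 116]
[252 175] [231 186]
```

View pics/c12.png

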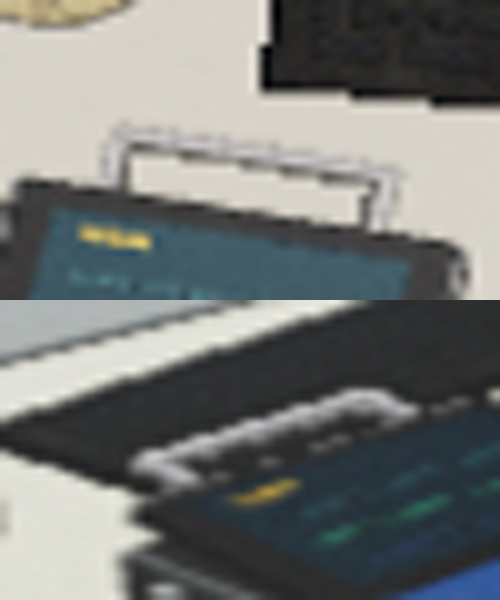

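The bar runs in the top crop from (118,135) to (388,178), about rec x 0.147. I'll check its depth and plan the approach.

```bash
python3 - <<'E'
from mv import *
for t in('0','6','11'):
    P=cloud(np.load(f'pics/top{t}.npy'),'top'); Q=(P-O)@np.array([EX,EY,[0,0,1]]).T
    m=(Q[...,0]>.12)&(Q[...,0]<.17)&(abs(Q[...,1])<.05)&(Q[...,2]>.025)&(Q[...,2]<.08); q=Q[m]
    print(t,len(q),np.median(q,0).round(4),np.percentile(q[:,0],[10,90]).round(4),np.percentile(q[:,2],[50,90]).round(4))
    m=(Q[...,0]>.02)&(Q[...,0]<.10)&(abs(Q[...,1])<.05); print('panel z',np.median(Q[m][:,2]).round(4))
b=rec(.147,0,0); go((b[0],b[1],.1,-101.4))
E
```

```text
0 52 [0.142  0.0013 0.0676] [0.1383 0.1466] [0.0676 0.0715]
panel z 0.0613
6 53 [0.1425 0.0016 0.0678] [0.1385 0.1464] [0.0678 0.0727]
panel z 0.0619
11 53 [0.1421 0.0017 0.0666] [0.1388 0.1464] [0.0666 0.0704]
panel z 0.0608
t 33.3 p [ 523.3 -238.2  189.3] rpy [-1.7947e+02 -1.0000e-02 -1.0134e+02] F [ 0.4 -0.8  0.1] w 43.4 q6 -6.4
-> [-262.1, -97.9, 90.1] [-0.0092, -0.0002, 0.001]
```

```bash
python3 - <<'E'
from mv import *
P=cloud(np.mean([np.load(f'pics/top{t}.npy') for t in('0','6','11')],0),'top'); Q=(P-O)@np.array([EX,EY,[0,0,1]]).T
for a in np.arange(-.03,.12,.01):
    m=(Q[...,0]>a)&(Q[...,0]<a+.01)&(abs(Q[...,1])<.07); print(round(a+.005,3),np.median(Q[m][:,2]).round(4),m.sum())
m=(Q[...,0]>-.01)&(Q[...,0]<.1)&(abs(Q[...,1])<.07);print(np.polyfit(Q[m][:,0],Q[m][:,2],1))
E
```

```text
-0.025 0.129 77
-0.015 0.1045 73
-0.005 0.1048 78
0.005 0.1136 72
0.015 0.1141 75
0.025 0.1144 78
0.035 0.0592 65
0.045 0.0594 76
0.055 0.0612 78
0.065 0.0614 72
0.075 0.0627 73
0.085 0.0637 74
0.095 0.0645 73
0.105 0.0653 71
0.115 0.0002 38
[-0.2313382   0.09783717]
```

Call:
carry_out(
  deltas=[
    [0.27,[-20,-7,0],[0,0,0]],
    [0.27,[-55,-20,0],[0,0,0]],
    [0.27,[-95,-34,0],[0,0,0]],
    [0.27,[-135,-49,0],[0,0,0]],
    [0.27,[-175,-63,0],[0,0,0]],
    [0.27,[-212,-77,10],[0,0,0]],
    [0.27,[-240,-87,30],[0,0,0]],
    [0.27,[-256,-92.5,50],[0,0,0]],
    [0.27,[-262,-94.5,70],[0,0,0]],
    [0.27,[-262,-94.5,85],[0,0,0]],
    [0.27,[-262,-94.5,85],[0,0,0]],
    [0.27,[-262,-94.5,85],[0,0,0]],
  ],
)

```text
time_s: 34.5
tcp_pos: [0.6646, -0.0, 0.0991]
eef_rot: [180.0, -0.0, -101.4]
contact_force: [0.0, -0.5, 0.7]
gripper_width: 0.0234
gripper_force: 0.0
```

```bash
python3 - <<'E'
from mv import *
save('scene13','scene'); save('top13','top')
b=rec(.1435,0,0); go((b[0],b[1],.05,-101.4))
b=cv2.imread('pics/scene13.png')[150:220,190:300]
cv2.imwrite('pics/c13.png',cv2.resize(b,None,fx=6,fy=6,interpolation=cv2.INTER_CUBIC))
E
```

```text
t 34.6 p [6.652e+02 1.000e-01 1.003e+02] rpy [-1.7990e+02  3.0000e-02 -1.0143e+02] F [-0.2  0.   0.2] w 23.7 q6 -28.2
-> [-0.6, -2.9, 50.3] [-0.0018, 0.0006, -0.0005]
```

View pics/c13.png

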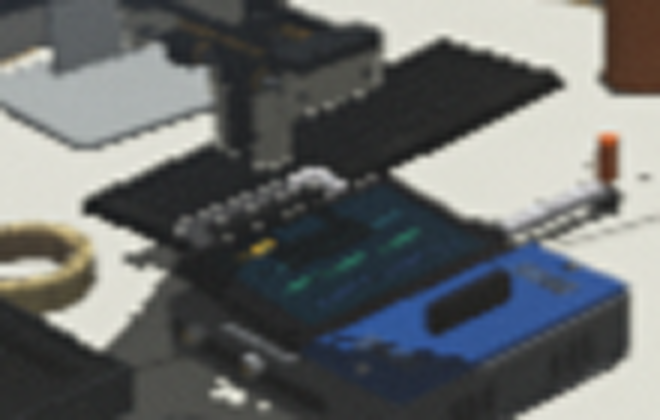

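The gripper is above the bar, at crop pixel (255,190), and the leg stands square. Descend in two stages, watching the force.

Call:
carry_out(
  deltas=[
    [0.27,[0,-2.5,0],[0,0,0]],
    [0.27,[0,-2.5,10],[0,0,0]],
    [0.27,[0,-2.5,20],[0,0,0]],
    [0.27,[0,-2.5,28],[0,0,0]],
    [0.27,[0,-2.5,36],[0,0,0]],
    [0.27,[0,-2.5,36],[0,0,0]],
  ],
)

```text
time_s: 35.2
tcp_pos: [0.666, -0.0001, 0.061]
eef_rot: [179.8, -0.1, -101.4]
contact_force: [0.0, 0.7, 0.6]
gripper_width: 0.0241
gripper_force: 0.0
```

Call:
carry_out(
  deltas=[
    [0.27,[0,0,5],[0,0,0]],
    [0.27,[0,0,10],[0,0,0]],
    [0.27,[0,0,15],[0,0,0]],
    [0.27,[0,0,15],[0,0,0]],
  ],
)

```text
time_s: 35.6
tcp_pos: [0.6665, -0.0, 0.0471]
eef_rot: [179.9, -0.0, -101.4]
contact_force: [0.4, -0.0, -0.6]
gripper_width: 0.0237
gripper_force: 0.0
```

Call:
carry_out(
  deltas=[
    [0.05,[0,0,0],[0,0,0]],
    [0.05,[0,0,0],[0,0,0]],
    [0.05,[0,0,0],[0,0,0]],
    [0.05,[0,0,0],[0,0,0]],
  ],
  squeeze=25,
)

```text
time_s: 36.0
tcp_pos: [0.6684, -0.0001, 0.0487]
eef_rot: [-179.9, 0.0, -101.4]
contact_force: [4.6, -2.5, -0.7]
gripper_width: 0.009
gripper_force: 25.0
```

Call:
carry_out(
  deltas=[
    [0.05,[0,0.3,-4],[0,0,0]],
    [0.05,[0,1.2,-10],[0,0,0]],
    [0.05,[0,2,-15.5],[0,0,0]],
    [0.05,[0,3.5,-21.3],[0,0,0]],
    [0.05,[0,6.5,-32.5],[0,0,0]],
    [0.05,[0,10.2,-43.5],[0,0,0]],
    [0.05,[0,14.8,-54.2],[0,0,0]],
    [0.05,[0,20,-64.5],[0,0,0]],
    [0.05,[0,26,-74.4],[0,0,0]],
    [0.05,[0,26,-74.4],[0,0,0]],
  ],
)

```text
time_s: 37.0
tcp_pos: [0.6422, 0.0051, 0.1243]
eef_rot: [-179.8, 0.0, -101.4]
contact_force: [3.3, -1.6, 2.4]
gripper_width: 0.0091
gripper_force: 25.0
```

```bash
cat > pan.py <<'E'
from mv import *
def panel(tag):
    for n in('scene','top'):
        P=cloud(np.load(f'pics/{n}{tag}.npy'),n); im=cv2.imread(f'pics/{n}{tag}.png')
        Q=(P-O)@np.array([EX,EY,[0,0,1]]).T
        m=(abs(Q[...,1])<.1)&(Q[...,0]>-.03)&(Q[...,0]<.11)&(Q[...,2]>.045)&(Q[...,2]<.17)
        q=Q[m][:,[0,2]]
        if len(q)<30: print(n,'few',len(q)); continue
        best=(0,)
        rng=np.random.default_rng(0)
        for _ in range(800):
            a,b=q[rng.choice(len(q),2,False)]; d=b-a; L=np.hypot(*d)
            if L<.04: continue
            dist=abs((q-a)@np.array([-d[1],d[0]])/L); k=(dist<.004).sum()
            if k>best[0]: best=(k,dist<.004)
        g=q[best[1]]; vx,vy,x0,y0=cv2.fitLine(g.astype(np.float32),cv2.DIST_HUBER,0,.001,.001).ravel()
        print(n,len(q),best[0],'ang',np.degrees(np.arctan(vy/vx)).round(1),'z at hinge',(y0+(-.0215-x0)*vy/vx).round(4))
E
python3 - <<'E'
from pan import *
save('top14','top');save('scene14','scene'); panel('14'); panel('0'); go()
s=r.get_state()['tcp_pos']; print(((s-O)@EX).round(4))
E
```

```text
scene 1320 1116 ang 32.6 z at hinge 0.0559
top 965 808 ang 33.4 z at hinge 0.0537
scene 879 834 ang 6.3 z at hinge 0.0538
top 1354 1043 ang 6.7 z at hinge 0.0512
t 37.1 p [642.7   5.  123.4] rpy [-1.7984e+02  3.0000e-02 -1.0138e+02] F [ 4.7 -2.9  4. ] w 9.0 q6 -29.3
0.1175
```

Panel at about 33°, as planned. Continuing to 45°.

Call:
carry_out(
  deltas=[
    [0.05,[0,3.2,-4.8],[0,0,0]],
    [0.05,[0,6.6,-9.5],[0,0,0]],
    [0.05,[0,10.2,-14],[0,0,0]],
    [0.05,[0,13.9,-18.5],[0,0,0]],
    [0.05,[0,17.8,-22.8],[0,0,0]],
    [0.05,[0,21.8,-27],[0,0,0]],
    [0.05,[0,21.8,-27],[0,0,0]],
    [0.05,[0,21.8,-27],[0,0,0]],
  ],
)

```text
time_s: 37.9
tcp_pos: [0.6219, 0.0092, 0.1503]
eef_rot: [-179.8, 0.0, -101.4]
contact_force: [5.3, -4.3, 5.9]
gripper_width: 0.0091
gripper_force: 25.0
```

```bash
python3 - <<'E'
from pan import *
save('top15','top');save('scene15','scene'); panel('15'); go()
s=r.get_state()['tcp_pos']; print(((s-O)@EX).round(4))
E
```

```text
scene 1424 1189 ang 44.1 z at hinge 0.0571
top 765 662 ang 44.8 z at hinge 0.0554
t 38.0 p [622.    9.2 150.3] rpy [-1.7982e+02  1.0000e-02 -1.0137e+02] F [ 4.5 -3.3  5.6] w 9.1 q6 -30.3
0.0963
```

Tool path geometry gives 44.8°. Release and retreat upward.

Call:
carry_out(
  deltas=[
    [0.25,[0,0,0],[0,0,0]],
    [0.25,[0,0,0],[0,0,0]],
    [0.25,[0,0,0],[0,0,0]],
    [0.25,[0,0,-10],[0,0,0]],
    [0.25,[0,0,-25],[0,0,0]],
    [0.25,[0,0,-50],[0,0,0]],
    [0.25,[0,0,-90],[0,0,0]],
    [0.25,[-30,10,-100],[0,0,0]],
    [0.25,[-70,20,-100],[0,0,0]],
    [0.25,[-115,30,-100],[0,0,0]],
    [0.25,[-160,40,-100],[0,0,0]],
    [0.25,[-200,50,-100],[0,0,0]],
  ],
)

```text
time_s: 39.2
tcp_pos: [0.6102, 0.2175, 0.2501]
eef_rot: [-180.0, 0.0, -101.4]
contact_force: [0.6, -0.4, -1.2]
gripper_width: 0.022
gripper_force: 0.0
```

Call:
carry_out(
  deltas=[
    [0.25,[-45,10,0],[0,0,0]],
    [0.25,[-90,20,0],[0,0,0]],
    [0.25,[-130,30,0],[0,0,0]],
    [0.25,[-150,35,0],[0,0,0]],
    [0.25,[-150,35,0],[0,0,0]],
    [0.25,[-150,35,0],[0,0,0]],
  ],
)

```text
time_s: 39.8
tcp_pos: [0.6057, 0.3693, 0.2493]
eef_rot: [180.0, -0.0, -101.4]
contact_force: [0.2, 0.2, 0.5]
gripper_width: 0.0217
gripper_force: 0.0
```

```bash
python3 - <<'E'
from knob import *
from pan import panel,go
save('top16','top');save('scene16','scene'); panel('16'); go()
run('16',[('cover',(.458,.043,.05,-.19),CV,BL,(45,60))])
knob('16',(.522,-.238,.05))
b=cv2.imread('pics/top16.png')[125:260,140:340]
a=cv2.imread('pics/scene16.png')[150:285,130:330]
cv2.imwrite('pics/c16.png',np.vstack([cv2.resize(q,(444,300),interpolation=cv2.INTER_CUBIC) for q in(b,a)]))
E
```

```text
scene 1405 1202 ang 44.3 z at hinge 0.0564
top 1221 1042 ang 44.1 z at hinge 0.0564
t 39.9 p [606.2 368.3 249.7] rpy [ 1.8000e+02 -1.0000e-02 -1.0145e+02] F [0.6 0.2 0.3] w 21.9 q6 -58.4
cover both [459.6  42.7  52.2] -11.2 cost 0.166
cover top [459.4  43. ] -11.3 cost 0.021
cover scene [461.8  35.6] -10.5 cost 0.131
top 14 [305.3 209.5] [304 208] [307 211]
scene 31 [293.7 167.7] [290 161] [299 179]
knob [ 519.4 -234.2] 0.99
knob [ 519.5 -233.9] 0.22
knob [ 519.1 -238.3] 0.76
```

View pics/c16.png

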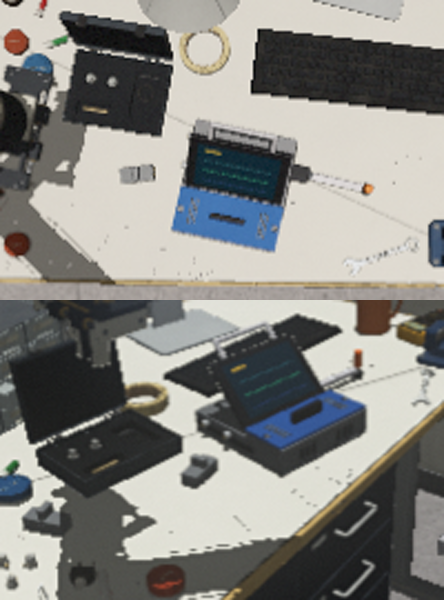

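The final views show the cover flush, the panel at about 44–45°, the leg square (knob at top crop pixel (368,188)), no yellow packs left on the bench and the arm clear. Handing in.

```bash
python3 -c "
from plant import r
print(r.close_job())"
```

```text
the job is handed in; nothing more can be done
None
```

The job is handed in. Both yellow packs on the bench are flat in bays 1 and 3, the cover is back on its pins, the leg is at its end stop, and the display stands at about 45° (44–45° measured).

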